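# Change over the twin-spindle binding winder

### The arm

A 6-joint arm with a two-finger parallel gripper is mounted at the origin on the work surface. World frame = base frame: x ahead of the robot, y to its left, z up, the work surface at z = 0. Lengths are in m, angles in rad, forces in N, time in s.
With the tool pointing down it reaches from about 0.275 to 0.85 m from the base axis. Payload 19 kg.
Tool frame: the origin (TCP) lies on the mounting face of the last link; the fingertips stand 173 mm ahead of it and the grasp point (between the pads) lies 155 mm ahead of it; z points along the fingers, y is the line along which they close (so a half turn about z gives the same grasp; the last joint's range is limited). The gripper opens to 85 mm and grips with 20 to 120 N. Pads are 22 mm wide; open, the fingers measure 114 mm over their backs; the gripper's body (76 mm by 85 mm) begins 54 mm behind the grasp point. The pads swing forward as they close: fully open they stand 13 mm farther back than shut.
Start: joints at [1.178, 0.15, 1.437, -0, 1.554, -0.134], TCP at [0.147, 0.556, 0.405] pointing down, gripper open.
Joint ranges: [-2.8, 2.8], [-0.68, 2.1], [0.12, 2.68], [-1.39, 4.53], [0.16, 2.79], [-2.81, 2.81]. Speed limits (rad/s): [1.89, 1.89, 2.22, 3.01, 3.01, 3.01].

### API

Orientations are given as a rotation vector (axis times angle).
In Python, from workcell import robot gives the robot as it stands.
- The arm moves only by the tool drive_tool, never from a script. Its arguments are lists of equal length, an entry for each row: "offset": the shift along the tool's x, y, z normalised to -1 to 1, where 1 is 0.05 m, a list of three; "rotation": the turn, a rotation vector about the tool's x, y, z normalised to -1 to 1, where 1 is 360 degrees, a list of three. A call has 1 to 20 rows; each row shifts and turns the commanded pose from where the row before left it, along the tool's axes as they then stand; what a row does not reach is not made up. A row lasts 1/12 s, in which the tool goes at most 41.7 mm and 7.16 degrees, less where a joint would pass 70% of its speed; a pose out of reach is approached as far as the arm can. A call with a number of a shift or a turn outside -1 to 1 is refused whole. A call with a gripper value outside its range is refused whole. "claw" is the opening, from -1 (shut) to 1 (fully open), set as the call begins (left out, the last holds). The fingers move at their own pace and stop on an object; "force" is the grip in N (left out, the last holds). Time passes only in rows, so rows that do not move let the fingers close. It gives the time, the measured TCP pose, the force, the opening and the grip force at its end, in the units of the state.
- robot.observe(): the state, without advancing time (a new reading comes with each control period).
- robot.read_camera(name): name is "scene" or "top" or "wrist"; returns a dict with "pixels" (420x560x3 uint8, red, green, blue), "camera_matrix" (3x3 intrinsics, pixels), "rvec" (rotation vector, rad) and "tvec" (3), from world to camera coordinates, as OpenCV has them. Camera axes: x right, y down, z forward; pixel columns grow to the right and rows downward; lengths in m; the calibration is good to about 2 mm. A picture is of the moment at which its call begins. There is no depth.
- robot.sign_off(): hands the job in; it is judged then, once.
The state is a dict: "clock": time; "joints": joint angles; "joint_velocities": joint speeds; "joint_efforts": joint torques, N m; "tcp_pos": TCP position; "orientation": TCP orientation; "ft_force": force on the tool from outside, world axes, zero at the start; "ft_torque": the same for the moment, N m; "width": finger opening in m; "grasp_force": force on a finger pad.
Only numpy, scipy, OpenCV 4.12 (cv2) and the standard library are available. Lean on these libraries where they do the work, as an engineer would, in place of code of your own. Each camera call takes 0.05 s, during which the arm holds its last target. There are 200 camera calls.

### The job

Set up the binding winder for the next run: first pull both keeper knobs fully out until they click and stay out, so that both spindles are open, and move the spent brown reel from its spindle to the steel tray, lying flat. Thread all the teal reels that are there onto the teal spindle and all the pink ones onto the pink spindle, fully down, the widest at the bottom and the narrowest on top. When all are on, push both keepers fully home again; leave the other things on the table where they are.

Things in the scene. Friction and masses are not known exactly. Their poses are not given: they have to be found in the camera images.
- winder: white twin-spindle binding winder, fixed, 300 mm wide, base top 30 mm high; origin on the bench under it, x from its front (the two knobs) to its back, y towards the teal spindle, z up. Two upright steel spindles 160 mm apart, each on a coloured platter; an aluminium bracket before each, 24 mm thick, 44 wide, top 128 mm above the bench. Rear housing 72 mm high, 55 mm behind the spindle axes
- teal_seat (a point): centre of the top of the teal platter (62 mm diameter), on its spindle's axis, 36 mm above the bench: the lowest reel rests here. The spindle is 22 mm thick with a tapered tip 66 mm above this point; the bracket's rear face is 60 mm before the axis. Axes as the winder's
- pink_seat (a point): the same for the pink platter and its spindle
- teal_keeper (a joint): slide of the keeper of the teal spindle, m: 0 = home (its tongue covers the spindle's tip, 3 mm above it: no reel goes on or off); grows as the knob is pulled along the winder's -x; 0.060 = fully out at its stop (tongue about 50 mm clear of the axis). A spring detent holds it at both ends: about 6 N starts it, past mid-travel it snaps on to the end by itself
- pink_keeper (a joint): the same for the keeper of the pink spindle
- teal_knob (a point): grip centre of the teal keeper's black knob (moves with it): barrel 26 mm in diameter, 26 mm long, lying along the winder's x, axis 108 mm above the bench, 34 mm flange at its front end; at home this point is 33 mm before the bracket's front face. Take it from above, fingers closing along the winder's y
- pink_knob (a point): the same for the pink keeper's knob
- teal_wide: teal plastic reel, a flanged ring of 60 mm outer diameter with a 28 mm bore, 26 mm tall (the widest); origin at its centre, half its height up, z along its bore. It may be absent
- teal_mid: teal plastic reel, a flanged ring of 60 mm outer diameter with a 28 mm bore, 20 mm tall (the middle width); origin at its centre, half its height up, z along its bore. It may be absent
- teal_narrow: teal plastic reel, a flanged ring of 60 mm outer diameter with a 28 mm bore, 15 mm tall (the narrowest); origin at its centre, half its height up, z along its bore. It may be absent
- pink_wide: pink plastic reel, a flanged ring of 60 mm outer diameter with a 28 mm bore, 26 mm tall (the wide one); origin at its centre, half its height up, z along its bore. It may be absent
- pink_narrow: pink plastic reel, a flanged ring of 60 mm outer diameter with a 28 mm bore, 15 mm tall (the narrow one); origin at its centre, half its height up, z along its bore. It may be absent
- spent_a: spent brown cardboard reel, a plain ring 60 mm in diameter, 28 mm bore, 26 mm tall, at the start down on the teal spindle; origin at its centre, 13 mm up. Just one of spent_a and spent_b is there
- spent_b: the same, at the start down on the pink spindle
- tray: shallow square steel tray, 100 x 100 mm, walls 3 mm thick and 15 mm high, floor 3 mm, fixed on the green cutting mat (whose top is 3 mm above the bench); origin at the centre of its underside
- button_jar: bystander: glass button jar, 54 mm diameter, 75 mm tall, among the reels; origin at the centre of its underside
- pin_tin: bystander: round blue pin tin, 62 mm diameter, 30 mm tall, among the reels; origin at the centre of its underside
- dumbbell: bystander: grey steel dumbbell, 200 mm long, on the bench before the mat
- rotary_cutter: bystander: pink rotary cutter, 155 mm long, lying at the back
- shears: bystander: shears with blue handles, 215 mm long, lying at the right
- mug: bystander: white mug, 80 mm diameter, 90 mm tall, left of the winder
Things that resemble listed ones, but are neither listed nor needed, are in the scene too. Leave any orange look-alike of the teal_wide alone.

How it is judged:
By the outcome, as a careful person would: the job done as asked, in the order asked, and still so for the second after the job is handed in, with the robot touching nothing.
Of spent_a, spent_b only 1 to 1 are there at a start; the rules pass over those that are not, and their reading is None.
Of teal_wide, teal_mid, teal_narrow only 2 to 2 are there at a start; the rules pass over those that are not, and their reading is None.
Of pink_wide, pink_narrow only 1 to 2 are there at a start; the rules pass over those that are not, and their reading is None.
At some moment in a run one of teal_wide, teal_mid, teal_narrow, pink_wide, pink_narrow may be knocked a few centimetres aside while the robot is not near it.
Once in a run the grip may slacken for a moment while it holds something.
It also fails if it takes over 210 s, if anything falls off the work surface, if the arm or the gripper's body presses on something with over 40 N, if the wrist force passes 120 N, or if a joint passes its speed limit or range.

## Working session

There is one attempt and no reset: what is moved stays moved. The work goes in short steps, Python scripts to look and compute and a tool call to move; the robot and the scene stay as the last step left them, time stands still between calls to the robot, and variables do not carry over. Pictures are saved under pics/ and viewed, at most 14 in all, crops included, and the job is handed in when it is done.

Besides the shell and the picture viewer there is one more tool, called after "Request:" as name(argument=value, ...), one argument or row to a line, values as JSON. drive_tool: Moves the arm, as the interface text tells. Scaled input: -1 to 1 covers 0.05 m each way for a shift and 360 degrees each way for a turn. Its arguments: {"type":"object","properties":{"offset":{"type":"array","items":{"type":"array","items":{"type":"number","minimum":-1,"maximum":1}}},"rotation":{"type":"array","items":{"type":"array","items":{"type":"number","minimum":-1,"maximum":1}}},"claw":{"type":"number"},"force":{"type":"number"}},"required":["offset","rotation"]}

```bash
ls; mkdir -p pics; cat > h.py <<'E'
import numpy as np, cv2
from workcell import robot
def cam(n):
    c=robot.read_camera(n); R=cv2.Rodrigues(np.array(c['rvec'],float))[0]
    return c['pixels'],np.array(c['camera_matrix'],float),R,np.array(c['tvec'],float).ravel()
def ray(c,uv):
    _,K,R,t=c; d=R.T@np.linalg.solve(K,[uv[0],uv[1],1.]); return -R.T@t,d
def onz(c,uv,z):
    o,d=ray(c,uv); return o+d*(z-o[2])/d[2]
def proj(c,p):
    _,K,R,t=c; q=K@(R@np.array(p,float)+t); return q[:2]/q[2]
def two(c1,a,c2,b):
    o1,d1=ray(c1,a);o2,d2=ray(c2,b)
    s=np.linalg.lstsq(np.c_[d1,-d2],o2-o1,rcond=None)[0]
    return (o1+s[0]*d1+o2+s[1]*d2)/2
def save(c,n,s=1.0):
    im=cv2.cvtColor(c[0],cv2.COLOR_RGB2BGR); cv2.imwrite('pics/'+n,cv2.resize(im,None,fx=s,fy=s,interpolation=cv2.INTER_CUBIC))
E
python3 - <<'E'
from h import *
for n in ['scene','top']:
    c=cam(n); save(c,n+'0.png',1.42); print(n,c[1].tolist(),(-c[2].T@c[3]).round(3),c[2].round(2).tolist())
s=robot.observe(); print(s['clock'],s['tcp_pos'],s['orientation'],s['ft_force'],s['width'])
E
```

```text
pics
scene [[393.3166658378636, 0.0, 279.1710239076491], [0.0, 393.3166658378636, 211.9920177203204], [0.0, 0.0, 1.0]] [1.067 0.445 0.904] [[-0.64, 0.77, -0.02], [0.6, 0.47, -0.65], [-0.49, -0.42, -0.76]]
top [[429.8125473348785, 0.0, 284.3481101627745], [0.0, 429.8125473348785, 212.52854658902245], [0.0, 0.0, 1.0]] [0.402 0.012 1.192] [[0.03, -1.0, -0.0], [-0.99, -0.03, -0.12], [0.12, 0.01, -0.99]]
0.1 [0.14716841 0.55581897 0.4041631 ] [-4.05399698e-01 -3.11503689e+00  1.61079983e-03] [0.17372941 0.16500383 0.48490671] 0.08549863822602959
```

View pics/scene0.png

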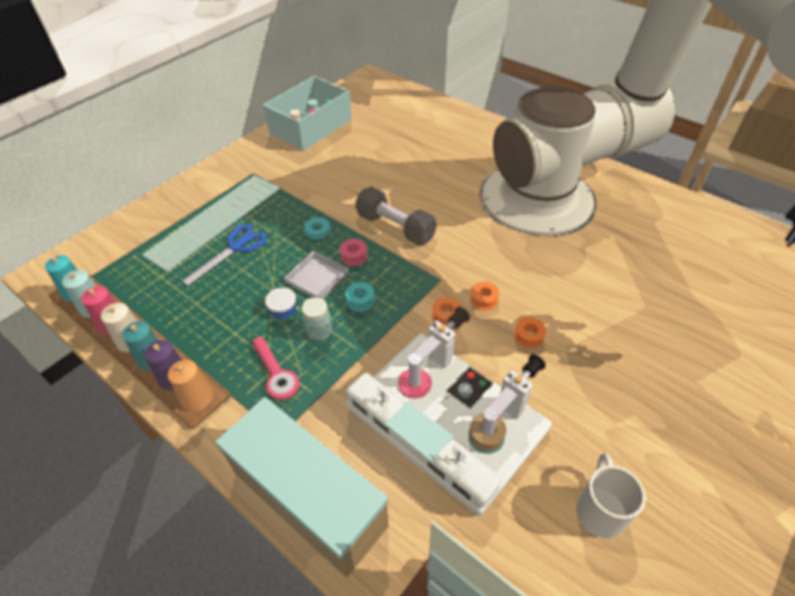

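View pics/top0.png

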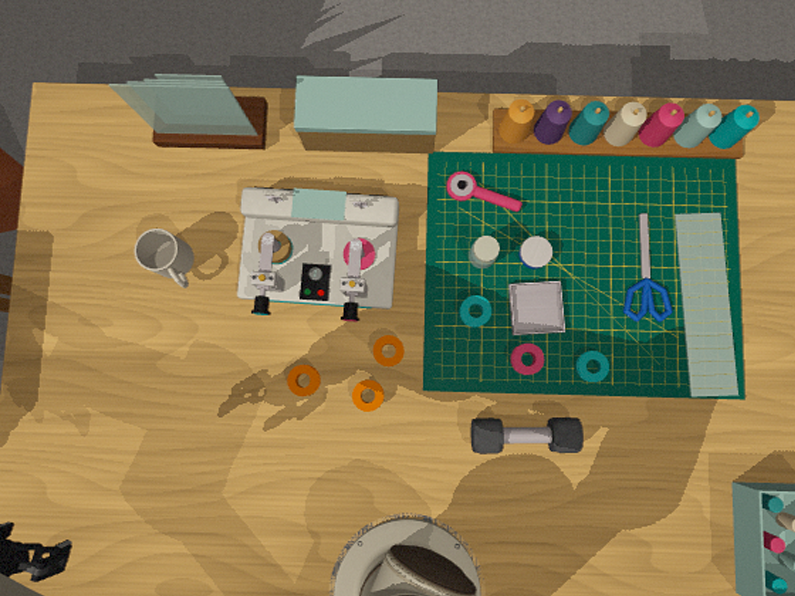

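The scene shows the winder at about (450,400) px with the brown reel on the teal (robot-left) spindle. The top view has two teal reels at (475,310) and (593,366), one pink at (527,359), the tray at (537,307), and three orange look-alikes near (303,380), (367,395) and (388,350). The knobs are at (262,306) and (350,312).

```bash
cat >> h.py <<'E'
def rings(c,rois,cols):
    """rois: list of (u,v); cols: 'teal'/'pink'... -> (outer ellipse, hole centroid) at orig px"""
    S=4; out=[]
    hsv=cv2.cvtColor(cv2.resize(c[0],None,fx=S,fy=S,interpolation=cv2.INTER_CUBIC),cv2.COLOR_RGB2HSV)
    rng={'teal':((84,90,60),(98,255,255)),'pink':((160,90,60),(179,255,255)),'brown':((8,60,40),(22,255,200))}
    for (u,v),k in zip(rois,cols):
        m=cv2.inRange(hsv,np.array(rng[k][0]),np.array(rng[k][1])); w=np.zeros_like(m); cv2.circle(w,(int(u*S),int(v*S)),int(26*S),255,-1); m&=w
        cs,h=cv2.findContours(m,cv2.RETR_CCOMP,cv2.CHAIN_APPROX_NONE)
        i=max(range(len(cs)),key=lambda i:cv2.contourArea(cs[i]))
        hs=[cs[j] for j in range(len(cs)) if h[0][j][3]==i]
        e=cv2.fitEllipse(cs[i]); r=[np.array(e[0])/S,np.array(e[1])/S]
        if hs:
            g=max(hs,key=cv2.contourArea)
            if len(g)>5:
                f=cv2.fitEllipse(g); r+=[np.array(f[0])/S,np.array(f[1])/S]
        out.append(r)
    return out
E
python3 - <<'E'
from h import *
s=cam('scene');t=cam('top'); f=1.42
T=[(475/f,310/f),(593/f,366/f),(527/f,359/f)];Sc=[(360/f,296/f),(317/f,227/f),(353/f,252/f)];C=['teal','teal','pink']
rt=rings(t,T,C);rs=rings(s,Sc,C)
for a,b in zip(rt,rs):
    print('outer',[x.round(1).tolist() for x in a],[x.round(1).tolist() for x in b])
    print('  outer tri',two(t,a[0],s,b[0]).round(4),'onz top.015',onz(t,a[0],.015).round(4),'scene',onz(s,b[0],.015).round(4))
    if len(a)>2 and len(b)>2: print('  hole tri',two(t,a[2],s,b[2]).round(4))
# knobs: black blobs
for c,pts,n in ((t,[(262/f,306/f),(350/f,312/f)],'top'),(s,[(534/f,368/f),(457/f,321/f)],'scene')):
    g=cv2.cvtColor(c[0],cv2.COLOR_RGB2HSV)[...,2]; m=(g<50).astype(np.uint8)
    n_,L,st,ce=cv2.connectedComponentsWithStats(m)
    for p in pts:
        i=min(range(1,n_),key=lambda i:np.hypot(*(ce[i]-p))+ (100 if st[i][4]<15 else 0)); print(n,ce[i].round(1),st[i], onz(c,ce[i],.108).round(4))
P=lambda uv,z:print('top',uv,onz(t,(uv[0]/f,uv[1]/f),z).round(4))
for uv,z in [((239,297),.03),((391,307),.03),((243,188),.072),((398,196),.072),((537,307),.012),((360,252),.036)]: P(uv,z)
# hi-res crops side by side
S=5
a=cv2.resize(t[0][120:245,155:285],None,fx=S,fy=S,interpolation=cv2.INTER_CUBIC)
cv2.imwrite('pics/topcrop.png',cv2.cvtColor(a[:600],cv2.COLOR_RGB2BGR))
E
```

```text
outer [[335.1, 220.8], [23.9, 30.4], [334.6, 219.4], [8.0, 9.1]] [[253.6, 208.7], [21.2, 21.4]]
  outer tri [ 0.5261 -0.1219  0.007 ] onz top.015 [ 0.5256 -0.1213  0.015 ] scene [ 0.5307 -0.1165  0.015 ]
outer [[417.1, 258.7], [23.4, 26.9], [417.2, 258.1], [7.8, 9.4]] [[223.5, 160.7], [15.3, 18.2], [223.5, 160.4], [2.2, 3.5]]
  outer tri [ 0.4276 -0.3484  0.0039] onz top.015 [ 0.428  -0.3459  0.015 ] scene [ 0.4351 -0.3376  0.015 ]
  hole tri [ 0.4289 -0.3472  0.0071]
outer [[371.3, 252.8], [22.1, 23.6], [371.1, 252.8], [8.5, 10.0]] [[248.9, 177.6], [18.7, 19.0]]
  outer tri [ 0.4398 -0.2206  0.0116] onz top.015 [ 0.4406 -0.2212  0.015 ] scene [ 0.4414 -0.2166  0.015 ]
top [183.7 214.5] [177 209  13  12 108] [0.5217 0.2739 0.108 ]
top [246.2 219. ] [240 213  13  13 116] [0.5145 0.1145 0.108 ]
scene [375.9 256.4] [369 250  14  15  82] [0.5163 0.275  0.108 ]
scene [375.9 256.4] [369 250  14  15  82] [0.5163 0.275  0.108 ]
top (239, 297) [0.5438 0.3355 0.03  ]
top (391, 307) [0.5323 0.0429 0.03  ]
top (243, 188) [0.7466 0.3286 0.072 ]
top (398, 196) [0.7388 0.0349 0.072 ]
top (537, 307) [ 0.5419 -0.2404  0.012 ]
top (360, 252) [0.6366 0.1057 0.036 ]
```

View pics/topcrop.png

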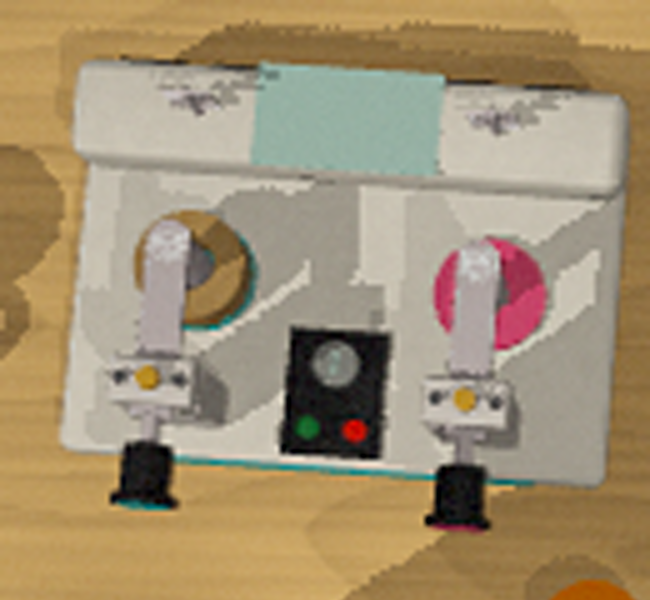

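The crop shows the winder at about -2.2° yaw. The teal knob barrel is at (145,475), the pink knob at (458,497), the pink platter at (491,293), and the brown reel at (195,268). Next I move over the winder with the tool aligned to it.

Request:
drive_tool(
  offset=[
    [0,0,0],
    [0,0,0],
    [-0.49,-0.545,0],
    [-0.49,-0.545,0],
    [-0.49,-0.545,0],
    [-0.49,-0.545,0],
    [-0.49,-0.545,0],
    [-0.49,-0.545,0],
    [-0.49,-0.545,0],
    [-0.49,-0.545,0],
    [-0.49,-0.545,0],
    [-0.49,-0.545,0],
    [-0.49,-0.545,0],
    [-0.49,-0.545,0],
    [-0.49,-0.545,0],
    [0,0,0],
  ],
  rotation=[
    [0,0,-0.0175],
    [0,0,-0.0175],
    [0,0,0],
    [0,0,0],
    [0,0,0],
    [0,0,0],
    [0,0,0],
    [0,0,0],
    [0,0,0],
    [0,0,0],
    [0,0,0],
    [0,0,0],
    [0,0,0],
    [0,0,0],
    [0,0,0],
    [0,0,0],
  ],
  claw=1,
)

```text
clock: 1.53
tcp_pos: [0.4545, 0.1855, 0.4043]
orientation: [0.067, 3.141, -0.002]
ft_force: [-0.4, 2.0, -0.6]
width: 0.0855
grasp_force: 0.0
```

```bash
cat >> h.py <<'E'
from scipy.spatial.transform import Rotation as Ro
def pose():
    s=robot.observe(); return np.array(s['tcp_pos']),Ro.from_rotvec(s['orientation']).as_matrix(),s
def go(p,yaw=None):
    """print normalised tool-axis sums to reach TCP p; yaw = angle of tool y from world y (deg)"""
    q,R,s=pose(); y=np.degrees(np.arctan2(-R[0,1],R[1,1]))
    print('t',round(s['clock'],2),'tcp',q.round(4),'yaw',y.round(2),'tilt',np.degrees(np.arccos(-R[2,2])).round(2),'F',np.round(s['ft_force'],1),'w',round(s['width'],4),'g',round(float(s['grasp_force']),1))
    if p is not None:
        d=R.T@(np.array(p)-q)/.05; print('  shift',d.round(3),'len m',np.linalg.norm(d*.05).round(3), 'turn' ,None if yaw is None else round(-(yaw-y)/360,4))
E
python3 - <<'E'
from h import *
go(None); c=cam('wrist'); save(c,'w1.png',1.42); print(c[1].round(1).tolist(),(-c[2].T@c[3]).round(4),c[2].round(3).tolist())
E
```

```text
t 1.53 tcp [0.4545 0.1855 0.4043] yaw -2.46 tilt 0.09 F [-0.4  2.  -0.6] w 0.0855 g 0.0
[[320.5, 0.0, 280.2], [0.0, 320.5, 214.2], [0.0, 0.0, 1.0]] [0.3881 0.1887 0.373 ] [[0.044, 0.999, -0.001], [0.962, -0.042, 0.269], [0.268, -0.013, -0.963]]
```

View pics/w1.png

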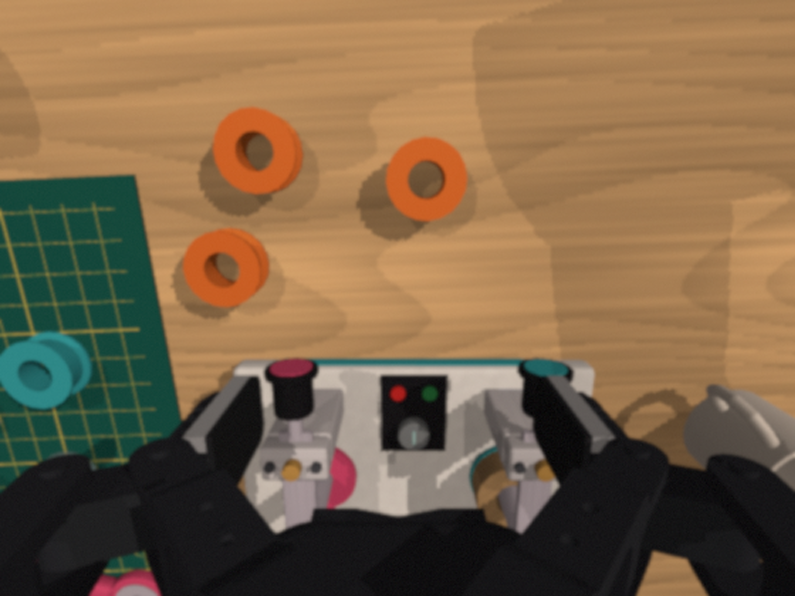

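The wrist view shows both knob caps, pink at (292,369) and teal at (545,369), with the teal reel at far left (36,372). I'll compute the knob positions from those.

```bash
python3 - <<'E'
from h import *
c=cam('wrist');f=1.42
for n,uv,z in [('pinkcap',(292,369),.108),('tealcap',(545,369),.108),('pink barrel back end',(295,416),.121),('pink flange back/barrel front top',(294,382),.121),('p bracket front top',(294,462),.128),('t bracket front-top',(541,462),.128),('p screw',(292,470),.128),('t screw',(544,470),.128)]:
    print(n,onz(c,(uv[0]/f,uv[1]/f),z).round(4))
E
```

```text
pinkcap [0.4997 0.1188 0.108 ]
tealcap [0.5067 0.2778 0.108 ]
pink barrel back end [0.5255 0.1208 0.121 ]
pink flange back/barrel front top [0.5027 0.1226 0.121 ]
p bracket front top [0.5532 0.1188 0.128 ]
t bracket front-top [0.5598 0.2714 0.128 ]
p screw [0.5588 0.117  0.128 ]
t screw [0.5657 0.2735 0.128 ]
```

Request:
drive_tool(
  offset=[
    [-0.33,0.467,0],
    [-0.33,0.467,0],
    [-0.33,0.467,0],
    [-0.33,0.467,0],
    [0,0,0.47],
    [0,0,0.47],
    [0,0,0.47],
    [0,0,0.47],
    [0,0,0.47],
    [0,0,0.47],
    [0,0,0],
    [0,0,0],
  ],
  rotation=[
    [0,0,0],
    [0,0,0],
    [0,0,0],
    [0,0,0],
    [0,0,0],
    [0,0,0],
    [0,0,0],
    [0,0,0],
    [0,0,0],
    [0,0,0],
    [0,0,0],
    [0,0,0],
  ],
)

```text
clock: 2.63
tcp_pos: [0.5205, 0.281, 0.2634]
orientation: [-0.059, -3.139, 0.001]
ft_force: [-0.1, 0.2, 0.7]
width: 0.0852
grasp_force: 0.0
```

Request:
drive_tool(
  offset=[
    [0,0,0],
    [0,0,0],
    [0,0,0],
    [0,0,0],
    [0,0,0],
    [0,0,0],
    [0,0,0],
    [0,0,0],
    [0,0,0],
    [0,0,0],
  ],
  rotation=[
    [0,0,0],
    [0,0,0],
    [0,0,0],
    [0,0,0],
    [0,0,0],
    [0,0,0],
    [0,0,0],
    [0,0,0],
    [0,0,0],
    [0,0,0],
  ],
  claw=-1,
  force=30,
)

```text
clock: 3.47
tcp_pos: [0.5217, 0.277, 0.2654]
orientation: [0.064, 3.14, -0.012]
ft_force: [-8.5, -45.0, 25.1]
width: 0.0258
grasp_force: 28.5
```

```bash
python3 - <<'E'
from h import *
go(None); c=cam('wrist'); save(c,'w2.png',1.42)
E
```

```text
t 3.47 tcp [0.5217 0.277  0.2654] yaw -2.32 tilt 0.44 F [ -8.5 -45.   25.1] w 0.0258 g 28.5
```

View pics/w2.png

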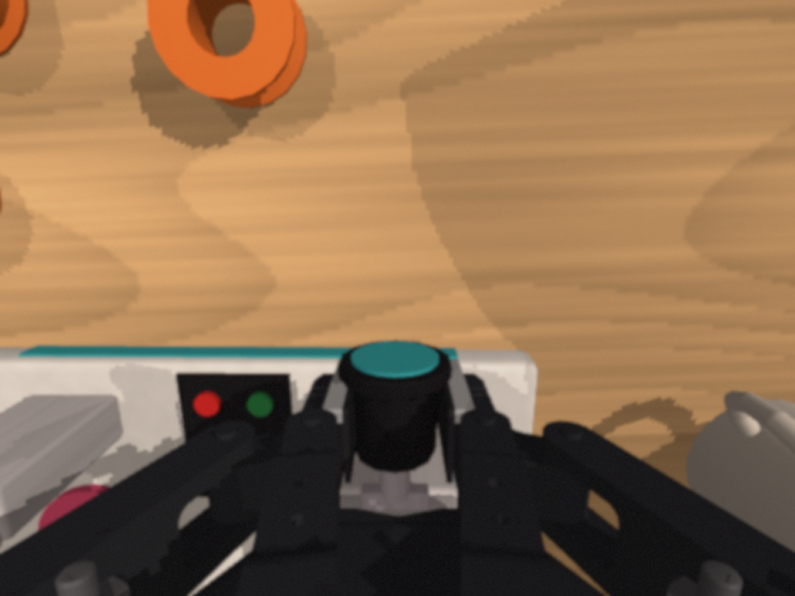

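The wrist view shows the teal knob gripped between the pads, cap at (395,358). Lateral force is 45 N, so I relieve it while pulling.

Request:
drive_tool(
  offset=[
    [0,-0.08,-0.04],
    [0.12,0,0],
    [0.12,0,0],
    [0.12,0,0],
    [0.12,0,0],
    [0.12,0,0],
    [0.12,0,0],
    [0.12,0,0],
    [0.12,0,0],
    [0.12,0,0],
    [0.12,0,0],
    [0,0,0],
  ],
  rotation=[
    [0,0,0],
    [0,0,0],
    [0,0,0],
    [0,0,0],
    [0,0,0],
    [0,0,0],
    [0,0,0],
    [0,0,0],
    [0,0,0],
    [0,0,0],
    [0,0,0],
    [0,0,0],
  ],
)

```text
clock: 4.52
tcp_pos: [0.4611, 0.2778, 0.2659]
orientation: [0.061, 3.139, -0.003]
ft_force: [6.5, -10.6, -3.8]
width: 0.0244
grasp_force: 46.6
```

```bash
python3 - <<'E'
from h import *
go(None)
E
```

```text
t 4.52 tcp [0.4611 0.2778 0.2659] yaw -2.24 tilt 0.17 F [  6.5 -10.6  -3.8] w 0.0244 g 46.6
```

Request:
drive_tool(
  offset=[
    [0,0,0],
    [0,0,0],
    [0,0,0],
    [0,0,0],
    [0,0,0],
    [0,0,0],
    [0,0,-0.5],
    [0,0,-0.5],
    [0,0,-0.4],
    [-0.2,-0.55,0],
    [-0.2,-0.55,0],
    [-0.2,-0.55,0],
    [-0.2,-0.55,0],
    [-0.2,-0.55,0],
    [-0.2,-0.47,0],
    [0,0,0],
  ],
  rotation=[
    [0,0,0],
    [0,0,0],
    [0,0,0],
    [0,0,0],
    [0,0,0],
    [0,0,0],
    [0,0,0],
    [0,0,0],
    [0,0,0],
    [0,0,0],
    [0,0,0],
    [0,0,0],
    [0,0,0],
    [0,0,0],
    [0,0,0],
    [0,0,0],
  ],
  claw=1,
)

```text
clock: 5.85
tcp_pos: [0.5159, 0.112, 0.3357]
orientation: [0.065, 3.141, -0.002]
ft_force: [-0.4, 1.1, 0.3]
width: 0.0855
grasp_force: 0.0
```

```bash
python3 - <<'E'
from h import *
go([.516,.1165,.2635]); c=cam('scene'); cv2.imwrite('pics/s1.png',cv2.cvtColor(cv2.resize(c[0][170:360,230:420],None,fx=3,fy=3,interpolation=cv2.INTER_CUBIC),cv2.COLOR_RGB2BGR))
E
```

```text
t 5.85 tcp [0.5159 0.112  0.3357] yaw -2.38 tilt 0.07 F [-0.4  1.1  0.3] w 0.0855 g 0.0
  shift [0.003 0.091 1.443] len m 0.072 turn None
```

View pics/s1.png

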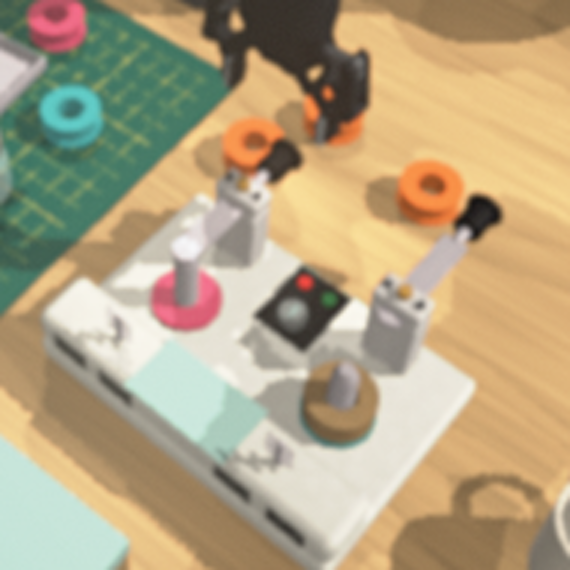

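The crop shows the teal keeper pulled out (knob at (480,215), spindle at (343,385) uncovered), while the pink knob (280,160) is still home. Pink is next.

Request:
drive_tool(
  offset=[
    [0,0.09,0],
    [0,0,0.36],
    [0,0,0.36],
    [0,0,0.36],
    [0,0,0.36],
    [0,0,0],
    [0,0,0],
  ],
  rotation=[
    [0,0,0],
    [0,0,0],
    [0,0,0],
    [0,0,0],
    [0,0,0],
    [0,0,0],
    [0,0,0],
  ],
)

```text
clock: 6.48
tcp_pos: [0.5147, 0.1209, 0.2635]
orientation: [-0.059, -3.14, 0.0]
ft_force: [-0.5, 0.4, 0.8]
width: 0.0857
grasp_force: 0.0
```

Request:
drive_tool(
  offset=[
    [0,0,0],
    [0,0,0],
    [0,0,0],
    [0,0,0],
    [0,0,0],
    [0,0,0],
    [0,0,0],
    [0,0,0],
    [0,0,0],
    [0,0,0],
  ],
  rotation=[
    [0,0,0],
    [0,0,0],
    [0,0,0],
    [0,0,0],
    [0,0,0],
    [0,0,0],
    [0,0,0],
    [0,0,0],
    [0,0,0],
    [0,0,0],
  ],
  claw=-1,
  force=30,
)

```text
clock: 7.32
tcp_pos: [0.5151, 0.1168, 0.265]
orientation: [0.063, 3.141, -0.012]
ft_force: [-10.4, -43.1, 18.7]
width: 0.0253
grasp_force: 28.7
```

Request:
drive_tool(
  offset=[
    [0,-0.09,-0.03],
    [0.12,0,0],
    [0.12,0,0],
    [0.12,0,0],
    [0.12,0,0],
    [0.12,0,0],
    [0.12,0,0],
    [0.12,0,0],
    [0.12,0,0],
    [0.12,0,0],
    [0.12,0,0],
    [0,0,0],
    [0,0,0],
  ],
  rotation=[
    [0,0,0],
    [0,0,0],
    [0,0,0],
    [0,0,0],
    [0,0,0],
    [0,0,0],
    [0,0,0],
    [0,0,0],
    [0,0,0],
    [0,0,0],
    [0,0,0],
    [0,0,0],
    [0,0,0],
  ],
)

```text
clock: 8.4
tcp_pos: [0.4545, 0.1175, 0.2654]
orientation: [0.061, 3.14, -0.001]
ft_force: [0.1, -4.8, -2.0]
width: 0.0249
grasp_force: 47.2
```

Request:
drive_tool(
  offset=[
    [0,0,0],
    [0,0,0],
    [0,0,0],
    [0,0,0],
    [0,0,0],
    [0,0,0],
    [0,0,-0.5],
    [0,0,-0.5],
    [0,0,-0.5],
    [0,0,-0.5],
    [0,0,0],
    [0,0,0],
  ],
  rotation=[
    [0,0,0],
    [0,0,0],
    [0,0,0],
    [0,0,0],
    [0,0,0],
    [0,0,0],
    [0,0,0],
    [0,0,0],
    [0,0,0],
    [0,0,0],
    [0,0,0],
    [0,0,0],
  ],
  claw=1,
)

```text
clock: 9.4
tcp_pos: [0.455, 0.1177, 0.3662]
orientation: [0.061, 3.139, 0.0]
ft_force: [0.2, -0.2, -1.0]
width: 0.0854
grasp_force: 0.0
```

```bash
python3 - <<'E'
from h import *
go(None); robot.read_camera('top'); go(None)
c=cam('top')
cv2.imwrite('pics/t1.png',cv2.cvtColor(cv2.resize(c[0][130:250,150:290],None,fx=5,fy=5,interpolation=cv2.INTER_CUBIC),cv2.COLOR_RGB2BGR))
E
```

```text
t 9.4 tcp [0.455  0.1177 0.3662] yaw -2.23 tilt 0.13 F [ 0.2 -0.2 -1. ] w 0.0854 g 0.0
t 9.45 tcp [0.4548 0.1177 0.365 ] yaw -2.23 tilt 0.01 F [ 0.4  0.2 -0.4] w 0.0855 g 0.0
```

View pics/t1.png

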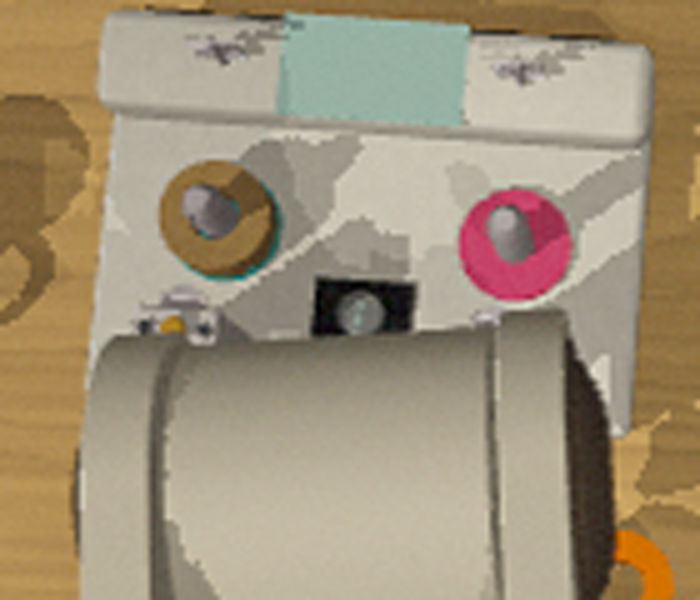

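The top crop shows both spindles open. The brown reel is at (218,217), the pink platter at (516,244), and the arm covers the knobs. Next is a closer wrist look at the teal spindle.

Request:
drive_tool(
  offset=[
    [-0.356,0.63,-0.14],
    [-0.356,0.63,-0.14],
    [-0.356,0.63,-0.14],
    [-0.356,0.63,-0.14],
    [-0.356,0.63,-0.14],
    [0,0,0],
    [0,0,0],
    [0,0,0],
  ],
  rotation=[
    [0,0,0],
    [0,0,0],
    [0,0,0],
    [0,0,0],
    [0,0,0],
    [0,0,0],
    [0,0,0],
    [0,0,0],
  ],
)

```text
clock: 10.17
tcp_pos: [0.5498, 0.2715, 0.3986]
orientation: [-0.06, -3.139, 0.002]
ft_force: [0.2, -0.6, 0.7]
width: 0.0854
grasp_force: 0.0
```

```bash
python3 - <<'E'
from h import *
t=cam('top'); print('platter pink top',onz(t,(253.2,178.8),.036).round(4),'brown',onz(t,(193.6,173.4),.062).round(4))
hsv=cv2.cvtColor(t[0],cv2.COLOR_RGB2HSV)
c=cam('wrist'); go(None); save(c,'w3.png',1.42)
for n,p in [('seat',[.641,.2722,.036]),('reel top',[.641,.2722,.062]),('tip',[.641,.2722,.102])]: print(n,(proj(c,p)*1.42).round(1))
E
```

```text
platter pink top [0.6329 0.1064 0.036 ] brown [0.6382 0.2645 0.062 ]
t 10.27 tcp [0.5496 0.2709 0.3996] yaw -2.26 tilt 0.06 F [-0.4 -0.9 -0.8] w 0.0854 g 0.0
seat [403.6 384. ]
reel top [404.  399.3]
tip [404.8 427.8]
```

View pics/w3.png

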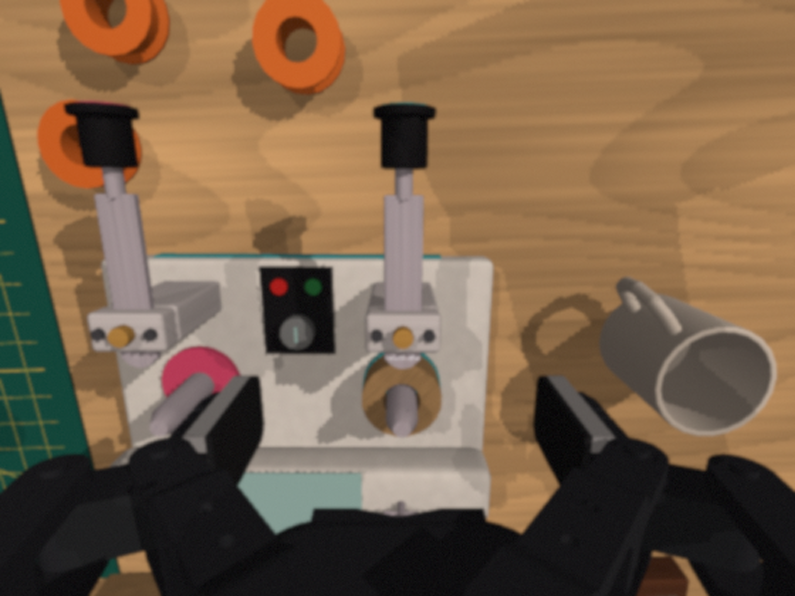

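The wrist view shows both keepers out. The brown reel on the teal spindle is at about (402,398), against a prediction of (404,399), so the axis is at about (0.641, 0.2715). I go down to grip the brown reel.

Request:
drive_tool(
  offset=[
    [-0.607,0.03,0],
    [-0.607,0.03,0],
    [-0.607,0.03,0],
    [0,0,0.46],
    [0,0,0.46],
    [0,0,0.46],
    [0,0,0.46],
    [0,0,0.46],
    [0,0,0.46],
    [0,0,0.46],
    [0,0,0.5],
    [0,0,0],
    [0,0,0],
  ],
  rotation=[
    [0,0,0],
    [0,0,0],
    [0,0,0],
    [0,0,0],
    [0,0,0],
    [0,0,0],
    [0,0,0],
    [0,0,0],
    [0,0,0],
    [0,0,0],
    [0,0,0],
    [0,0,0],
    [0,0,0],
  ],
)

```text
clock: 11.35
tcp_pos: [0.6407, 0.2718, 0.2138]
orientation: [-0.062, -3.139, 0.001]
ft_force: [0.6, 0.1, 1.2]
width: 0.0855
grasp_force: 0.0
```

Request:
drive_tool(
  offset=[
    [0,0,0],
    [0,0,0],
    [0,0,0],
    [0,0,0],
    [0,0,0],
    [0,0,0],
  ],
  rotation=[
    [0,0,0],
    [0,0,0],
    [0,0,0],
    [0,0,0],
    [0,0,0],
    [0,0,0],
  ],
  claw=-1,
  force=40,
)

```text
clock: 11.85
tcp_pos: [0.6414, 0.2725, 0.2169]
orientation: [0.061, 3.138, 0.001]
ft_force: [-2.8, -2.0, 11.2]
width: 0.0586
grasp_force: 41.6
```

Request:
drive_tool(
  offset=[
    [0,0,-0.1],
    [0,0,-0.3],
    [0,0,-0.3],
    [0,0,-0.3],
    [0,0,-0.4],
    [0,0,-0.4],
    [0,0,-0.4],
    [0,0,0],
    [0,0,0],
  ],
  rotation=[
    [0,0,0],
    [0,0,0],
    [0,0,0],
    [0,0,0],
    [0,0,0],
    [0,0,0],
    [0,0,0],
    [0,0,0],
    [0,0,0],
  ],
)

```text
clock: 12.6
tcp_pos: [0.6411, 0.2726, 0.3264]
orientation: [0.061, 3.138, 0.001]
ft_force: [0.0, 0.2, -0.8]
width: 0.058
grasp_force: 43.3
```

Request:
drive_tool(
  offset=[
    [0.23,-0.735,-0.05],
    [0.23,-0.735,-0.05],
    [0.23,-0.735,-0.05],
    [0.23,-0.735,-0.05],
    [0.23,-0.735,-0.05],
    [0.23,-0.735,-0.05],
    [0.23,-0.735,-0.05],
    [0.23,-0.735,-0.05],
    [0.23,-0.735,-0.05],
    [0.23,-0.735,-0.05],
    [0.23,-0.735,0],
    [0.23,-0.735,0],
    [0.23,-0.735,0],
    [0.23,-0.735,0],
    [0,0,0],
    [0,0,0],
    [0,0,0],
  ],
  rotation=[
    [0,0,0],
    [0,0,0],
    [0,0,0],
    [0,0,0],
    [0,0,0],
    [0,0,0],
    [0,0,0],
    [0,0,0],
    [0,0,0],
    [0,0,0],
    [0,0,0],
    [0,0,0],
    [0,0,0],
    [0,0,0],
    [0,0,0],
    [0,0,0],
    [0,0,0],
  ],
)

```text
clock: 14.02
tcp_pos: [0.4601, -0.2352, 0.3488]
orientation: [-0.062, -3.14, -0.001]
ft_force: [-0.1, 1.0, -0.7]
width: 0.0587
grasp_force: 44.1
```

```bash
python3 - <<'E'
from h import *
go(None); c=cam('wrist'); save(c,'w4.png',1.42)
E
```

```text
t 14.02 tcp [ 0.4601 -0.2352  0.3488] yaw -2.27 tilt 0.04 F [-0.1  1.  -0.7] w 0.0587 g 44.1
```

View pics/w4.png

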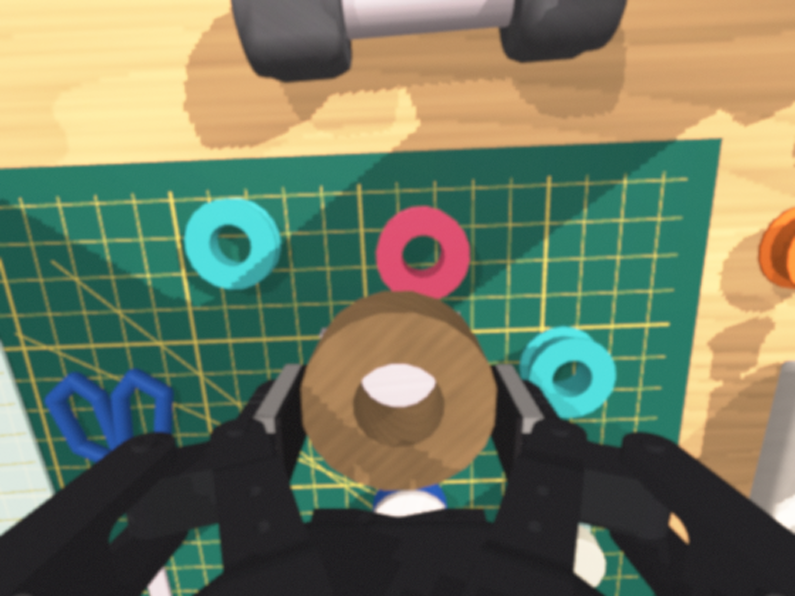

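The wrist view shows the held brown reel hiding the tray, with teal reels at (232,243) and (570,372) and pink at (423,253). I'll use these to correct the top camera, then localise the tray.

```bash
sed -i 's/int(26\*S)/int(RAD*S)/; s/^import numpy as np, cv2/import numpy as np, cv2\nRAD=26/' h.py
python3 - <<'E'
import h; from h import *
f=1.42; t=cam('top'); s=cam('scene'); w=cam('wrist')
T=[(593/f,366/f),(527/f,359/f),(475/f,310/f)];W=[(232/f,243/f),(423/f,253/f),(570/f,372/f)];C=['teal','pink','teal']
h.RAD=37; rw=rings(w,W,C); h.RAD=26; rt=rings(t,T,C)
for a,b in zip(rw,rt):
    print('wrist',[x.round(1).tolist() for x in a],'z.02',onz(w,a[0],.02).round(4),'hole z.026',onz(w,a[2],.026).round(4) if len(a)>2 else '', '| top',onz(t,b[0],.02).round(4))
# tray in top: bright low-saturation blob near
g=cv2.cvtColor(t[0],cv2.COLOR_RGB2HSV); m=((g[...,1]<60)&(g[...,2]>100)).astype(np.uint8); z=np.zeros_like(m); z[185:245,345:410]=1; m*=z
cs,_=cv2.findContours(m,cv2.RETR_EXTERNAL,cv2.CHAIN_APPROX_NONE); k=max(cs,key=cv2.contourArea); r=cv2.minAreaRect(k); print('tray',r,onz(t,r[0],.012).round(4))
cv2.imwrite('pics/tray.png',cv2.resize(cv2.cvtColor(t[0][180:280,320:440],cv2.COLOR_RGB2BGR),None,fx=5,fy=5,interpolation=cv2.INTER_CUBIC))
E
```

```text
wrist [[163.1, 170.8], [65.6, 71.3], [164.2, 170.3], [18.9, 25.1]] z.02 [ 0.431  -0.3415  0.02  ] hole z.026 [ 0.4298 -0.3382  0.026 ] | top [ 0.4106 -0.3389  0.02  ]
wrist [[297.1, 177.4], [63.8, 66.9], [296.4, 177.4], [24.2, 27.8]] z.02 [ 0.4419 -0.2172  0.02  ] hole z.026 [ 0.4409 -0.2182  0.026 ] | top [ 0.4494 -0.2015  0.02  ]
wrist [[400.0, 260.9], [59.4, 71.0], [398.8, 260.5], [8.4, 18.8]] z.02 [ 0.5303 -0.1158  0.02  ] hole z.026 [ 0.527  -0.1194  0.026 ] | top [ 0.5282 -0.1167  0.02  ]
tray ((383.5, 221.0), (46.0, 51.0), 90.0) [ 0.529  -0.2551  0.012 ]
```

Request:
drive_tool(
  offset=[
    [-0.56,0.02,0],
    [-0.56,0.02,0],
    [-0.56,0.02,0],
    [0,0,0.4],
    [0,0,0.4],
    [0,0,0.4],
    [0,0,0.4],
    [0,0,0.4],
    [0,0,0.4],
    [0,0,0.4],
    [0,0,0.33],
    [0,0,0],
    [0,0,0],
    [0,0,0],
  ],
  rotation=[
    [0,0,0],
    [0,0,0],
    [0,0,0],
    [0,0,0],
    [0,0,0],
    [0,0,0],
    [0,0,0],
    [0,0,0],
    [0,0,0],
    [0,0,0],
    [0,0,0],
    [0,0,0],
    [0,0,0],
    [0,0,0],
  ],
)

```text
clock: 15.38
tcp_pos: [0.5448, -0.2353, 0.1939]
orientation: [0.06, 3.14, -0.001]
ft_force: [-0.0, 0.1, -0.3]
width: 0.0584
grasp_force: 44.1
```

Request:
drive_tool(
  offset=[
    [0,0,0],
    [0,0,0],
    [0,0,0],
    [0,0,0],
    [0,0,0],
    [0,0,-0.3],
    [0,0,-0.5],
    [0,0,-0.5],
    [0,0,-0.5],
    [0,0,-0.5],
    [0,0,-0.5],
    [0,0,-0.5],
    [0.6,0.6,0],
    [0.6,0.6,0],
    [0.6,0.3,0],
    [0.6,0,0],
    [0,0,0],
    [0,0,0],
  ],
  rotation=[
    [0,0,0],
    [0,0,0],
    [0,0,0],
    [0,0,0],
    [0,0,0],
    [0,0,0],
    [0,0,0],
    [0,0,0],
    [0,0,0],
    [0,0,0],
    [0,0,0],
    [0,0,0],
    [0,0,0],
    [0,0,0],
    [0,0,0],
    [0,0,0],
    [0,0,0],
    [0,0,0],
  ],
  claw=1,
)

```text
clock: 16.88
tcp_pos: [0.4274, -0.1568, 0.3585]
orientation: [0.062, 3.14, -0.002]
ft_force: [0.5, 0.9, 0.3]
width: 0.0853
grasp_force: 0.0
```

```bash
python3 - <<'E'
from h import *
go(None); c=cam('wrist'); save(c,'w5.png',1.42)
E
```

```text
t 16.88 tcp [ 0.4274 -0.1568  0.3585] yaw -2.25 tilt 0.1 F [0.5 0.9 0.3] w 0.0853 g 0.0
```

View pics/w5.png

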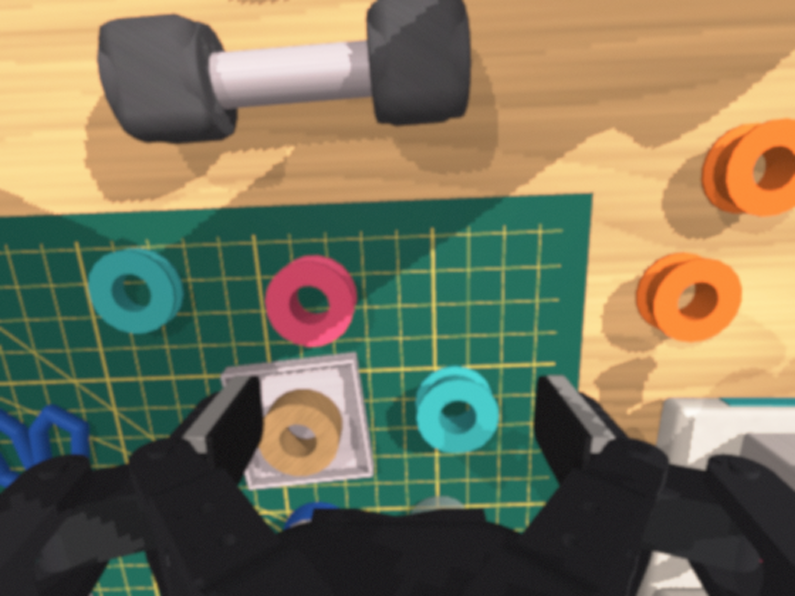

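The brown reel lies flat in the tray at (300,433). Teal reels are at (135,290) and (457,410), pink at (312,300). I now hover the wrist camera above each teal reel to compare their heights.

Request:
drive_tool(
  offset=[
    [-0.257,-0.61,0.262],
    [-0.257,-0.61,0.262],
    [-0.257,-0.61,0.262],
    [-0.257,-0.61,0.262],
    [-0.257,-0.61,0.262],
    [-0.257,-0.61,0.262],
    [0,0,0],
    [0,0,0],
    [0,0,0],
    [0,0,0],
  ],
  rotation=[
    [0,0,0],
    [0,0,0],
    [0,0,0],
    [0,0,0],
    [0,0,0],
    [0,0,0],
    [0,0,0],
    [0,0,0],
    [0,0,0],
    [0,0,0],
  ],
)

```text
clock: 17.77
tcp_pos: [0.4985, -0.3423, 0.2795]
orientation: [0.06, 3.141, -0.0]
ft_force: [-0.1, 0.3, 0.2]
width: 0.0851
grasp_force: 0.0
```

```bash
cat >> h.py <<'E'
def look(col,xy,z0=.023):
    """reel seen from above: fit outer silhouette; solve top height from 60 mm diameter"""
    global RAD
    c=cam('wrist'); uv=proj(c,[*xy,z0]); RAD=75
    r=rings(c,[uv],[col])[0]; RAD=26
    # edge points back-projected: find z for which the back-projected outline circle has d=60 mm
    S=4; hsv=cv2.cvtColor(cv2.resize(c[0],None,fx=S,fy=S,interpolation=cv2.INTER_CUBIC),cv2.COLOR_RGB2HSV)
    rng={'teal':((84,90,60),(98,255,255)),'pink':((160,90,60),(179,255,255))}[col]
    m=cv2.inRange(hsv,np.array(rng[0]),np.array(rng[1])); w=np.zeros_like(m); cv2.circle(w,tuple(int(x*S) for x in uv),75*S,255,-1); m&=w
    cs,_=cv2.findContours(m,cv2.RETR_EXTERNAL,cv2.CHAIN_APPROX_NONE); k=max(cs,key=cv2.contourArea)
    k=cv2.convexHull(k).reshape(-1,2)/S
    def circ(z):
        P=np.array([onz(c,p,z)[:2] for p in k]); return cv2.minEnclosingCircle((P*1000).astype(np.float32)),P
    for z in (.018,.023,.029):
        (ctr,rad),P=circ(z); A=cv2.contourArea((P*1000).astype(np.float32)); print('z',z,'ctr',np.round(ctr,1),'d_enc',round(2*rad,2),'d_area',round(2*np.sqrt(A/np.pi),2))
    print('uv',uv.round(1),'cam z',(-c[2].T@c[3])[2].round(4),[x.round(1).tolist() for x in r], 'img hit edge',k.min(0).round(),k.max(0).round())
    return c,r
E
python3 - <<'E'
from h import *
go(None); c,r=look('teal',(.4305,-.3405)); save(c,'wl.png',1)
E
```

```text
t 17.77 tcp [ 0.4985 -0.3423  0.2795] yaw -2.19 tilt 0.03 F [-0.1  0.3  0.2] w 0.0851 g 0.0
z 0.018 ctr [ 432.6 -345. ] d_enc 63.75 d_area 62.39
z 0.023 ctr [ 432.6 -344.9] d_enc 62.37 d_area 61.03
z 0.029 ctr [ 432.6 -344.7] d_enc 60.71 d_area 59.41
uv [278.5 122.5] cam z 0.2482 [[272.9, 123.9], [89.3, 92.2], [273.8, 125.6], [34.5, 35.8]] img hit edge [228.  77.] [318. 171.]
```

Request:
drive_tool(
  offset=[
    [-0.255,0.649,0],
    [-0.255,0.649,0],
    [-0.255,0.649,0],
    [-0.255,0.649,0],
    [-0.255,0.649,0],
    [-0.255,0.649,0],
    [-0.255,0.649,0],
    [0,0,0],
    [0,0,0],
    [0,0,0],
    [0,0,0],
  ],
  rotation=[
    [0,0,0],
    [0,0,0],
    [0,0,0],
    [0,0,0],
    [0,0,0],
    [0,0,0],
    [0,0,0],
    [0,0,0],
    [0,0,0],
    [0,0,0],
    [0,0,0],
  ],
)

```text
clock: 18.73
tcp_pos: [0.5959, -0.1198, 0.2796]
orientation: [0.062, 3.14, -0.001]
ft_force: [0.6, 0.0, 0.1]
width: 0.0851
grasp_force: 0.0
```

```bash
python3 - <<'E'
from h import *
go(None); c,r=look('teal',(.5285,-.117)); a=cv2.imread('pics/wl.png'); b=cv2.cvtColor(c[0],cv2.COLOR_RGB2BGR)
cv2.imwrite('pics/lr.png',np.hstack([a[40:300,150:410],b[40:300,150:410]]))
E
```

```text
t 18.73 tcp [ 0.5959 -0.1198  0.2796] yaw -2.25 tilt 0.04 F [0.6 0.  0.1] w 0.0851 g 0.0
z 0.018 ctr [ 532.4 -118.7] d_enc 68.24 d_area 65.41
z 0.023 ctr [ 532.3 -118.6] d_enc 66.75 d_area 63.99
z 0.029 ctr [ 532.2 -118.6] d_enc 64.98 d_area 62.29
uv [280.  123.3] cam z 0.2482 [[279.7, 127.5], [93.7, 95.4], [281.2, 128.9], [33.3, 37.6]] img hit edge [229.  78.] [327. 176.]
```

View pics/lr.png

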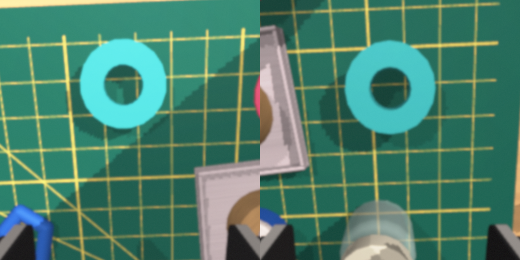

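The crops show the right teal reel (390,88) larger than the left one (123,84), about 90 against 87 px. That matches the wide (26 mm) and narrow (15 mm) reels, so the right one goes on first.

Request:
drive_tool(
  offset=[
    [0.64,0,0],
    [0.64,-0.02,0],
    [0,0,0.4],
    [0,0,0.4],
    [0,0,0.4],
    [0,0,0.4],
    [0,0,0.35],
    [0,0,0],
    [0,0,0],
  ],
  rotation=[
    [0,0,0],
    [0,0,0],
    [0,0,0],
    [0,0,0],
    [0,0,0],
    [0,0,0],
    [0,0,0],
    [0,0,0],
    [0,0,0],
  ],
)

```text
clock: 19.53
tcp_pos: [0.5319, -0.1186, 0.1815]
orientation: [-0.063, -3.14, -0.0]
ft_force: [-0.2, 0.5, 0.4]
width: 0.0854
grasp_force: 0.0
```

Request:
drive_tool(
  offset=[
    [0,0,0],
    [0,0,0],
    [0,0,0],
    [0,0,0],
    [0,0,0],
    [0,0,0],
    [0,0,0],
    [0,0,-0.1],
    [0,0,-0.5],
    [0,0,-0.5],
    [0,0,-0.5],
    [0,0,-0.5],
    [0,0,-0.5],
    [0,0,-0.5],
    [0,0,0],
    [0,0,0],
  ],
  rotation=[
    [0,0,0],
    [0,0,0],
    [0,0,0],
    [0,0,0],
    [0,0,0],
    [0,0,0],
    [0,0,0],
    [0,0,0],
    [0,0,0],
    [0,0,0],
    [0,0,0],
    [0,0,0],
    [0,0,0],
    [0,0,0],
    [0,0,0],
    [0,0,0],
  ],
  claw=-1,
  force=50,
)

```text
clock: 20.87
tcp_pos: [0.5322, -0.1179, 0.3386]
orientation: [0.061, 3.138, -0.002]
ft_force: [0.3, -0.2, -1.6]
width: 0.0574
grasp_force: 53.9
```

```bash
cat >> h.py <<'E'
def inhand(col,dz):
    """centre of the held reel (top face dz above... relative to TCP z) minus TCP xy, in tool axes (mm); from hole and outline"""
    global RAD
    c=cam('wrist'); q,R,s=pose(); z=q[2]+dz
    uv=proj(c,[q[0],q[1],z]); RAD=85; r=rings(c,[uv],[col])[0]; RAD=26
    P=lambda p:(R.T@(onz(c,p,z)-[q[0],q[1],z])*1000)[:2].round(1)
    print('uv exp',uv.round(1),[x.round(1).tolist() for x in r],'outer off',P(r[0]),'hole off',P(r[2]) if len(r)>2 else None)
    return c
E
python3 - <<'E'
from h import *
go(None); c=inhand('teal',-.153); save(c,'h1.png',1)
w=cv2.imread('pics/w4.png')
E
```

```text
t 20.87 tcp [ 0.5322 -0.1179  0.3386] yaw -2.22 tilt 0.19 F [ 0.3 -0.2 -1.6] w 0.0574 g 53.9
uv exp [279.7 285.7] [[280.2, 274.8], [139.6, 143.8], [280.4, 270.1], [29.1, 47.2]] outer off [5.1 0.2] hole off [7.2 0.3]
```

View pics/h1.png

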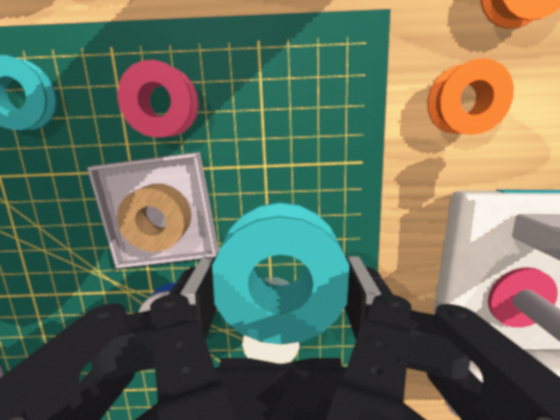

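The wrist view shows the wide teal reel held level between the pads, bore at (280,283), close to where a centred reel would appear. I carry it over the teal spindle.

Request:
drive_tool(
  offset=[
    [-0.172,0.715,0],
    [-0.172,0.715,0],
    [-0.172,0.715,0],
    [-0.172,0.715,0],
    [-0.172,0.715,0],
    [-0.172,0.715,0],
    [-0.172,0.715,0],
    [-0.172,0.715,0],
    [-0.172,0.715,0],
    [-0.172,0.715,0],
    [-0.172,0.715,0],
    [0,0,0],
    [0,0,0],
    [0,0,0.3],
    [0,0,0.3],
    [0,0,0.3],
    [0,0,0],
    [0,0,0],
  ],
  rotation=[
    [0,0,0],
    [0,0,0],
    [0,0,0],
    [0,0,0],
    [0,0,0],
    [0,0,0],
    [0,0,0],
    [0,0,0],
    [0,0,0],
    [0,0,0],
    [0,0,0],
    [0,0,0],
    [0,0,0],
    [0,0,0],
    [0,0,0],
    [0,0,0],
    [0,0,0],
    [0,0,0],
  ],
)

```text
clock: 22.42
tcp_pos: [0.6419, 0.2704, 0.2909]
orientation: [-0.062, -3.139, 0.001]
ft_force: [1.0, 0.1, -0.2]
width: 0.0572
grasp_force: 53.9
```

```bash
python3 - <<'E'
from h import *
go([.642,.2715,.285]); c=inhand('teal',-.153); cv2.imwrite('pics/h2.png',cv2.resize(cv2.cvtColor(c[0][200:360,180:380],cv2.COLOR_RGB2BGR),None,fx=3,fy=3,interpolation=cv2.INTER_CUBIC))
print('tip',proj(c,[.641,.2715,.102]).round(1))
E
```

```text
t 22.42 tcp [0.6419 0.2704 0.2909] yaw -2.28 tilt 0.12 F [ 1.   0.1 -0.2] w 0.0572 g 53.9
  shift [-0.001  0.022  0.117] len m 0.006 turn None
uv exp [280.1 291.1] [[280.4, 275.3], [137.3, 138.4], [280.6, 270.2], [31.4, 52.3]] outer off [7.2 0.1] hole off [9.5 0.2]
tip [281.7 254.4]
```

View pics/h2.png

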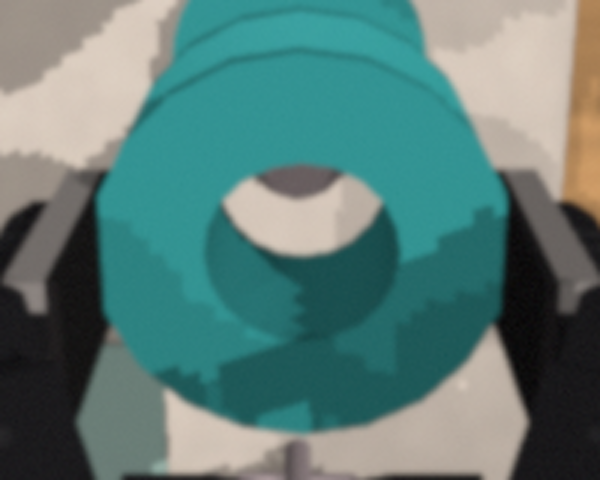

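The crop shows the spindle's grey tip through the bore at about (300,180), laterally centred with the bore (301). I lower slowly and watch the force.

Request:
drive_tool(
  offset=[
    [0,0,0.1],
    [0,0,0.1],
    [0,0,0.1],
    [0,0,0.1],
    [0,0,0.1],
    [0,0,0.1],
    [0,0,0],
    [0,0,0],
  ],
  rotation=[
    [0,0,0],
    [0,0,0],
    [0,0,0],
    [0,0,0],
    [0,0,0],
    [0,0,0],
    [0,0,0],
    [0,0,0],
  ],
)

```text
clock: 23.13
tcp_pos: [0.642, 0.2713, 0.2612]
orientation: [-0.061, -3.14, 0.0]
ft_force: [0.5, 0.0, -0.4]
width: 0.0572
grasp_force: 53.9
```

Request:
drive_tool(
  offset=[
    [0,0,0.12],
    [0,0,0.12],
    [0,0,0.12],
    [0,0,0.12],
    [0,0,0.12],
    [0,0,0.12],
    [0,0,0.1],
    [0,0,0],
    [0,0,0],
  ],
  rotation=[
    [0,0,0],
    [0,0,0],
    [0,0,0],
    [0,0,0],
    [0,0,0],
    [0,0,0],
    [0,0,0],
    [0,0,0],
    [0,0,0],
  ],
)

```text
clock: 23.88
tcp_pos: [0.642, 0.2713, 0.2203]
orientation: [-0.061, -3.141, 0.0]
ft_force: [-0.7, 0.1, 0.0]
width: 0.057
grasp_force: 53.9
```

Request:
drive_tool(
  offset=[
    [0,0,0],
    [0,0,0],
    [0,0,0],
    [0,0,0],
    [0,0,0],
    [0,0,0],
    [0,0,-0.3],
    [0,0,-0.5],
    [0,0,-0.5],
    [0,0,-0.5],
    [0,0,-0.5],
    [0,0,-0.5],
    [0,0,0],
  ],
  rotation=[
    [0,0,0],
    [0,0,0],
    [0,0,0],
    [0,0,0],
    [0,0,0],
    [0,0,0],
    [0,0,0],
    [0,0,0],
    [0,0,0],
    [0,0,0],
    [0,0,0],
    [0,0,0],
    [0,0,0],
  ],
  claw=1,
)

```text
clock: 24.97
tcp_pos: [0.6422, 0.2714, 0.3665]
orientation: [0.061, 3.134, 0.003]
ft_force: [0.6, -0.1, 0.4]
width: 0.0855
grasp_force: 0.0
```

Request:
drive_tool(
  offset=[
    [0.141,-0.729,0],
    [0.141,-0.729,0],
    [0.141,-0.729,0],
    [0.141,-0.729,0],
    [0.141,-0.729,0],
    [0.141,-0.729,0],
    [0.141,-0.729,0],
    [0.141,-0.729,0],
    [0.141,-0.729,0],
    [0.141,-0.729,0],
    [0.141,-0.729,0],
    [0.141,-0.729,0.288],
    [0.141,-0.729,0.288],
    [0.141,-0.729,0.288],
    [0.141,-0.729,0.288],
    [0.141,-0.729,0.288],
    [0.141,-0.729,0.288],
    [0,0,0],
    [0,0,0],
    [0,0,0],
  ],
  rotation=[
    [0,0,0],
    [0,0,0],
    [0,0,0],
    [0,0,0],
    [0,0,0],
    [0,0,0],
    [0,0,0],
    [0,0,0],
    [0,0,0],
    [0,0,0],
    [0,0,0],
    [0,0,0],
    [0,0,0],
    [0,0,0],
    [0,0,0],
    [0,0,0],
    [0,0,0],
    [0,0,0],
    [0,0,0],
    [0,0,0],
  ],
)

```text
clock: 26.63
tcp_pos: [0.4982, -0.3431, 0.2743]
orientation: [-0.062, -3.141, -0.0]
ft_force: [-0.7, -0.5, 0.2]
width: 0.0852
grasp_force: 0.0
```

```bash
python3 - <<'E'
from h import *
go(None); c,r=look('teal',(.4305,-.343),.018); print('outer onz .018',onz(c,r[0],.018).round(4),'hole',onz(c,r[2],.018).round(4))
q,R,s=pose(); p=onz(c,r[0],.018); go([p[0],p[1],.182-.003])
E
```

```text
t 26.63 tcp [ 0.4982 -0.3431  0.2743] yaw -2.26 tilt 0.01 F [-0.7 -0.5  0.2] w 0.0852 g 0.0
z 0.018 ctr [ 432.7 -345.1] d_enc 64.0 d_area 62.28
z 0.023 ctr [ 432.7 -345. ] d_enc 62.57 d_area 60.9
z 0.029 ctr [ 432.7 -344.9] d_enc 60.87 d_area 59.24
uv [275.6 123.2] cam z 0.243 [[273.6, 124.3], [91.2, 94.2], [274.7, 126.0], [35.5, 36.6]] img hit edge [228.  76.] [319. 172.]
outer onz .018 [ 0.4312 -0.3444  0.018 ] hole [ 0.4323 -0.3437  0.018 ]
t 26.68 tcp [ 0.4985 -0.3426  0.2747] yaw -2.2 tilt 0.03 F [ 0.7 -0.4  0.9] w 0.0854 g 0.0
  shift [ 1.344 -0.088  1.913] len m 0.117 turn None
```

Request:
drive_tool(
  offset=[
    [0.67,-0.05,0],
    [0.67,-0.04,0],
    [0,0,0.4],
    [0,0,0.4],
    [0,0,0.4],
    [0,0,0.4],
    [0,0,0.35],
    [0,0,0],
    [0,0,0],
  ],
  rotation=[
    [0,0,0],
    [0,0,0],
    [0,0,0],
    [0,0,0],
    [0,0,0],
    [0,0,0],
    [0,0,0],
    [0,0,0],
    [0,0,0],
  ],
)

```text
clock: 27.43
tcp_pos: [0.4315, -0.3443, 0.1771]
orientation: [-0.059, -3.141, -0.0]
ft_force: [0.4, 0.1, 0.7]
width: 0.0857
grasp_force: 0.0
```

Request:
drive_tool(
  offset=[
    [0,0,0],
    [0,0,0],
    [0,0,0],
    [0,0,0],
    [0,0,0],
    [0,0,0],
    [0,0,0],
    [0,0,0],
  ],
  rotation=[
    [0,0,0],
    [0,0,0],
    [0,0,0],
    [0,0,0],
    [0,0,0],
    [0,0,0],
    [0,0,0],
    [0,0,0],
  ],
  claw=-1,
  force=50,
)

```text
clock: 28.1
tcp_pos: [0.4315, -0.3452, 0.1789]
orientation: [0.06, 3.139, -0.003]
ft_force: [-2.7, 6.7, 17.8]
width: 0.0578
grasp_force: 49.4
```

Request:
drive_tool(
  offset=[
    [0,0,-0.1],
    [0,0,-0.3],
    [0,0,-0.5],
    [0,0,-0.5],
    [0,0,-0.5],
    [0,0,-0.5],
    [0,0,-0.5],
    [0,0,-0.4],
    [0,0,0],
    [0,0,0],
  ],
  rotation=[
    [0,0,0],
    [0,0,0],
    [0,0,0],
    [0,0,0],
    [0,0,0],
    [0,0,0],
    [0,0,0],
    [0,0,0],
    [0,0,0],
    [0,0,0],
  ],
)

```text
clock: 28.93
tcp_pos: [0.4311, -0.345, 0.3435]
orientation: [0.061, 3.139, -0.004]
ft_force: [-0.0, 0.8, -1.3]
width: 0.0569
grasp_force: 53.3
```

Request:
drive_tool(
  offset=[
    [-0.219,0.733,0],
    [-0.219,0.733,0],
    [-0.219,0.733,0],
    [-0.219,0.733,0],
    [-0.219,0.733,0],
    [-0.219,0.733,0],
    [-0.219,0.733,0],
    [-0.219,0.733,0],
    [-0.219,0.733,0],
    [-0.219,0.733,0],
    [-0.219,0.733,0],
    [-0.219,0.733,0],
    [-0.219,0.733,0],
    [-0.219,0.733,0],
    [-0.219,0.733,0],
    [-0.219,0.733,0],
    [-0.219,0.733,0],
    [0,0,0],
    [0,0,0],
  ],
  rotation=[
    [0,0,0],
    [0,0,0],
    [0,0,0],
    [0,0,0],
    [0,0,0],
    [0,0,0],
    [0,0,0],
    [0,0,0],
    [0,0,0],
    [0,0,0],
    [0,0,0],
    [0,0,0],
    [0,0,0],
    [0,0,0],
    [0,0,0],
    [0,0,0],
    [0,0,0],
    [0,0,0],
    [0,0,0],
  ],
)

```text
clock: 30.52
tcp_pos: [0.6412, 0.2721, 0.3398]
orientation: [-0.057, -3.139, 0.001]
ft_force: [0.1, -0.6, -0.4]
width: 0.0571
grasp_force: 53.4
```

```bash
python3 - <<'E'
from h import *
go([.642,.2711,.280]); c=inhand('teal',-.160); save(c,'h3.png',1)
# bore: dark/non-bright region; top-face outline width & centroid column via teal mask
E
```

```text
t 30.52 tcp [0.6412 0.2721 0.3398] yaw -2.09 tilt 0.14 F [ 0.1 -0.6 -0.4] w 0.0571 g 53.4
  shift [-0.019 -0.018  1.195] len m 0.06 turn None
uv exp [276.6 282.1] [[280.1, 269.1], [129.6, 137.2], [280.7, 270.7], [42.2, 56.2]] outer off [6.3 1.6] hole off [5.5 1.8]
```

Request:
drive_tool(
  offset=[
    [-0.02,-0.02,0.3],
    [0,0,0.3],
    [0,0,0.3],
    [0,0,0.2],
    [0,0,0.1],
    [0,0,0.1],
    [0,0,0.1],
    [0,0,0.1],
    [0,0,0],
    [0,0,0],
  ],
  rotation=[
    [0,0,0],
    [0,0,0],
    [0,0,0],
    [0,0,0],
    [0,0,0],
    [0,0,0],
    [0,0,0],
    [0,0,0],
    [0,0,0],
    [0,0,0],
  ],
)

```text
clock: 31.4
tcp_pos: [0.6423, 0.2692, 0.2668]
orientation: [-0.061, -3.141, 0.0]
ft_force: [1.0, -0.5, -0.4]
width: 0.0573
grasp_force: 53.4
```

Request:
drive_tool(
  offset=[
    [0,0.02,0.1],
    [0,0,0.1],
    [0,0,0.1],
    [0,0,0.1],
    [0,0,0.1],
    [0,0,0],
    [0,0,0],
  ],
  rotation=[
    [0,0,0],
    [0,0,0],
    [0,0,0],
    [0,0,0],
    [0,0,0],
    [0,0,0],
    [0,0,0],
  ],
)

```text
clock: 31.98
tcp_pos: [0.6423, 0.2702, 0.2412]
orientation: [-0.061, -3.14, 0.0]
ft_force: [0.7, 0.0, 0.0]
width: 0.0575
grasp_force: 53.4
```

Request:
drive_tool(
  offset=[
    [0,0,0],
    [0,0,0],
    [0,0,0],
    [0,0,0],
    [0,0,0],
    [0,0,0],
    [0,0,-0.3],
    [0,0,-0.5],
    [0,0,-0.5],
    [0,0,-0.5],
    [0,0,-0.5],
    [0,0,0],
  ],
  rotation=[
    [0,0,0],
    [0,0,0],
    [0,0,0],
    [0,0,0],
    [0,0,0],
    [0,0,0],
    [0,0,0],
    [0,0,0],
    [0,0,0],
    [0,0,0],
    [0,0,0],
    [0,0,0],
  ],
  claw=1,
)

```text
clock: 32.98
tcp_pos: [0.6425, 0.2704, 0.3625]
orientation: [0.061, 3.134, 0.003]
ft_force: [-0.4, 0.5, 1.1]
width: 0.0855
grasp_force: 0.0
```

Request:
drive_tool(
  offset=[
    [0.164,-0.708,0],
    [0.164,-0.708,0],
    [0.164,-0.708,0],
    [0.164,-0.708,0],
    [0.164,-0.708,0],
    [0.164,-0.708,0],
    [0.164,-0.708,0],
    [0.164,-0.708,0],
    [0.164,-0.708,0],
    [0.164,-0.708,0.33],
    [0.164,-0.708,0.33],
    [0.164,-0.708,0.33],
    [0.164,-0.708,0.33],
    [0.164,-0.708,0.33],
    [0,0,0],
    [0,0,0],
    [0,0,0],
  ],
  rotation=[
    [0,0,0],
    [0,0,0],
    [0,0,0],
    [0,0,0],
    [0,0,0],
    [0,0,0],
    [0,0,0],
    [0,0,0],
    [0,0,0],
    [0,0,0],
    [0,0,0],
    [0,0,0],
    [0,0,0],
    [0,0,0],
    [0,0,0],
    [0,0,0],
    [0,0,0],
  ],
)

```text
clock: 34.4
tcp_pos: [0.5084, -0.2205, 0.2744]
orientation: [0.062, 3.141, 0.0]
ft_force: [0.5, -0.2, 0.0]
width: 0.0856
grasp_force: 0.0
```

```bash
python3 - <<'E'
from h import *
go(None); c,r=look('pink',(.4415,-.2185),.018); print('outer onz .018',onz(c,r[0],.018).round(4),'hole',onz(c,r[2],.018).round(4))
p=onz(c,r[0],.018); go([p[0],p[1],.180])
E
```

```text
t 34.4 tcp [ 0.5084 -0.2205  0.2744] yaw -2.27 tilt 0.01 F [ 0.5 -0.2  0. ] w 0.0856 g 0.0
z 0.018 ctr [ 442.9 -217.8] d_enc 63.41 d_area 62.95
z 0.023 ctr [ 442.9 -217.8] d_enc 62.0 d_area 61.55
z 0.029 ctr [ 442.8 -217.8] d_enc 60.31 d_area 59.87
uv [278.5 124.2] cam z 0.2431 [[279.6, 124.4], [92.7, 96.2], [279.7, 125.7], [38.9, 40.3]] img hit edge [233.  76.] [326. 172.]
outer onz .018 [ 0.4416 -0.2178  0.018 ] hole [ 0.4425 -0.2177  0.018 ]
t 34.45 tcp [ 0.5086 -0.22    0.2747] yaw -2.2 tilt 0.04 F [ 0.5  0.6 -0.2] w 0.0855 g 0.0
  shift [ 1.342 -0.007  1.893] len m 0.116 turn None
```

Request:
drive_tool(
  offset=[
    [0.665,0,0],
    [0.665,0,0],
    [0,0,0.4],
    [0,0,0.4],
    [0,0,0.4],
    [0,0,0.4],
    [0,0,0.32],
    [0,0,0],
    [0,0,0],
  ],
  rotation=[
    [0,0,0],
    [0,0,0],
    [0,0,0],
    [0,0,0],
    [0,0,0],
    [0,0,0],
    [0,0,0],
    [0,0,0],
    [0,0,0],
  ],
)

```text
clock: 35.2
tcp_pos: [0.4423, -0.2172, 0.1786]
orientation: [-0.059, -3.141, -0.0]
ft_force: [-0.0, -0.2, 0.5]
width: 0.0853
grasp_force: 0.0
```

Request:
drive_tool(
  offset=[
    [0,0,0],
    [0,0,0],
    [0,0,0],
    [0,0,0],
    [0,0,0],
    [0,0,0],
    [0,0,0],
    [0,0,0],
  ],
  rotation=[
    [0,0,0],
    [0,0,0],
    [0,0,0],
    [0,0,0],
    [0,0,0],
    [0,0,0],
    [0,0,0],
    [0,0,0],
  ],
  claw=-1,
  force=50,
)

```text
clock: 35.87
tcp_pos: [0.4423, -0.218, 0.1801]
orientation: [0.061, 3.139, -0.002]
ft_force: [-4.4, 5.1, 18.1]
width: 0.0591
grasp_force: 50.0
```

Request:
drive_tool(
  offset=[
    [0,0,-0.1],
    [0,0,-0.3],
    [0,0,-0.5],
    [0,0,-0.5],
    [0,0,-0.5],
    [0,0,-0.5],
    [0,0,-0.5],
    [0,0,-0.4],
    [0,0,0],
    [0,0,0],
  ],
  rotation=[
    [0,0,0],
    [0,0,0],
    [0,0,0],
    [0,0,0],
    [0,0,0],
    [0,0,0],
    [0,0,0],
    [0,0,0],
    [0,0,0],
    [0,0,0],
  ],
)

```text
clock: 36.7
tcp_pos: [0.4419, -0.2179, 0.3448]
orientation: [0.061, 3.139, -0.003]
ft_force: [0.3, -0.1, -1.8]
width: 0.059
grasp_force: 53.7
```

Request:
drive_tool(
  offset=[
    [-0.361,0.673,0],
    [-0.361,0.673,0],
    [-0.361,0.673,0],
    [-0.361,0.673,0],
    [-0.361,0.673,0],
    [-0.361,0.673,0],
    [-0.361,0.673,0],
    [-0.361,0.673,0],
    [-0.361,0.673,0],
    [-0.361,0.673,0],
    [0,0,0],
    [0,0,0],
    [0,0,0],
  ],
  rotation=[
    [0,0,0],
    [0,0,0],
    [0,0,0],
    [0,0,0],
    [0,0,0],
    [0,0,0],
    [0,0,0],
    [0,0,0],
    [0,0,0],
    [0,0,0],
    [0,0,0],
    [0,0,0],
    [0,0,0],
  ],
)

```text
clock: 37.78
tcp_pos: [0.6351, 0.1112, 0.3422]
orientation: [-0.06, -3.139, 0.001]
ft_force: [0.0, -0.6, -0.8]
width: 0.0588
grasp_force: 53.8
```

```bash
python3 - <<'E'
from h import *
go([.6354,.1112,.29]); c=cam('wrist'); save(c,'h4.png',1); go([.6354,.1112,.29]); print((c[3]).round(4))
E
```

```text
t 37.78 tcp [0.6351 0.1112 0.3422] yaw -2.2 tilt 0.1 F [ 0.  -0.6 -0.8] w 0.0588 g 53.8
  shift [-0.008  0.     1.044] len m 0.052 turn None
t 37.83 tcp [0.635  0.1107 0.3426] yaw -2.25 tilt 0.07 F [-0.5 -0.6  0.1] w 0.0589 g 53.8
  shift [-0.009  0.011  1.052] len m 0.053 turn None
[-0.1363 -0.6262  0.1492]
```

Request:
drive_tool(
  offset=[
    [0,0,0.3],
    [0,0,0.3],
    [0,0,0.3],
    [0,0,0.2],
    [0,0,0.1],
    [0,0,0.1],
    [0,0,0.1],
    [0,0,0.1],
    [0,0,0],
    [0,0,0],
  ],
  rotation=[
    [0,0,0],
    [0,0,0],
    [0,0,0],
    [0,0,0],
    [0,0,0],
    [0,0,0],
    [0,0,0],
    [0,0,0],
    [0,0,0],
    [0,0,0],
  ],
)

```text
clock: 38.67
tcp_pos: [0.6353, 0.1113, 0.2683]
orientation: [-0.061, -3.141, 0.0]
ft_force: [0.1, 1.0, -0.3]
width: 0.0589
grasp_force: 53.8
```

Request:
drive_tool(
  offset=[
    [0,0,0.1],
    [0,0,0.1],
    [0,0,0.1],
    [0,0,0.1],
    [0,0,0],
    [0,0,0],
  ],
  rotation=[
    [0,0,0],
    [0,0,0],
    [0,0,0],
    [0,0,0],
    [0,0,0],
    [0,0,0],
  ],
)

```text
clock: 39.17
tcp_pos: [0.6353, 0.1113, 0.2478]
orientation: [-0.061, -3.14, 0.0]
ft_force: [0.2, -0.4, -0.2]
width: 0.0587
grasp_force: 53.8
```

Request:
drive_tool(
  offset=[
    [0,0,0.12],
    [0,0,0.12],
    [0,0,0.12],
    [0,0,0.12],
    [0,0,0.12],
    [0,0,0],
    [0,0,0],
  ],
  rotation=[
    [0,0,0],
    [0,0,0],
    [0,0,0],
    [0,0,0],
    [0,0,0],
    [0,0,0],
    [0,0,0],
  ],
)

```text
clock: 39.75
tcp_pos: [0.6353, 0.1113, 0.2177]
orientation: [-0.061, -3.14, 0.0]
ft_force: [-0.4, 0.6, -0.2]
width: 0.0588
grasp_force: 53.8
```

Request:
drive_tool(
  offset=[
    [0,0,0],
    [0,0,0],
    [0,0,0],
    [0,0,0],
    [0,0,0],
    [0,0,0],
    [0,0,-0.3],
    [0,0,-0.5],
    [0,0,-0.5],
    [0,0,-0.5],
    [0,0,-0.5],
    [0,0,-0.5],
    [0.6,0.4,-0.1],
    [0.6,0.4,-0.1],
    [0.6,0.4,-0.1],
    [0.6,0.4,-0.1],
    [0,0,0],
    [0,0,0],
  ],
  rotation=[
    [0,0,0],
    [0,0,0],
    [0,0,0],
    [0,0,0],
    [0,0,0],
    [0,0,0],
    [0,0,0],
    [0,0,0],
    [0,0,0],
    [0,0,0],
    [0,0,0],
    [0,0,0],
    [0,0,0],
    [0,0,0],
    [0,0,0],
    [0,0,0],
    [0,0,0],
    [0,0,0],
  ],
  claw=1,
)

```text
clock: 41.25
tcp_pos: [0.5173, 0.1969, 0.3792]
orientation: [0.058, 3.139, 0.001]
ft_force: [1.0, -0.6, 0.8]
width: 0.0855
grasp_force: 0.0
```

```bash
python3 - <<'E'
from h import *
go([.4545,.117,.2655]); c=cam('wrist'); s=cam('scene'); t=cam('top')
A=cv2.resize(c[0],(392,294)); B=cv2.resize(s[0][190:350,230:420],(392,330),interpolation=cv2.INTER_CUBIC); B=B[:294]
T=cv2.resize(t[0][130:250,150:290],(343,294),interpolation=cv2.INTER_CUBIC)
B2=cv2.resize(s[0][185:335,240:400],(784,588)[::1] if 0 else (400,306),interpolation=cv2.INTER_CUBIC)[:306]
X=np.zeros((600,790,3),np.uint8); X[:294,:392]=A; X[:294,395:395+343]=T
C=cv2.resize(s[0][190:330,245:395],(321,300),interpolation=cv2.INTER_CUBIC); X[300:600,:321]=C
W=cv2.resize(c[0][200:350,180:400],(440,300),interpolation=cv2.INTER_CUBIC); X[300:600,330:770]=W
cv2.imwrite('pics/fin1.png',cv2.cvtColor(X,cv2.COLOR_RGB2BGR))
E
```

```text
t 41.25 tcp [0.5173 0.1969 0.3792] yaw -2.1 tilt 0.09 F [ 1.  -0.6  0.8] w 0.0855 g 0.0
  shift [ 1.201 -1.644  2.271] len m 0.152 turn None
```

View pics/fin1.png

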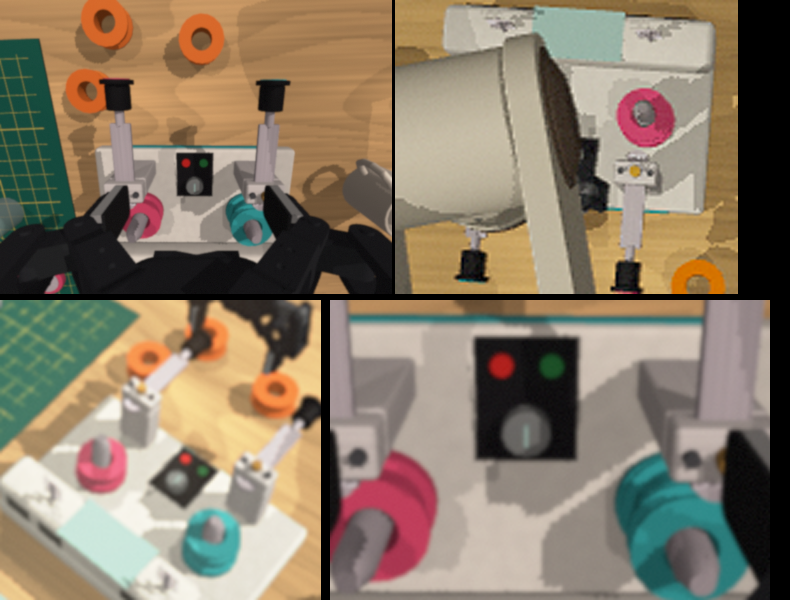

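The composite view shows the teal stack (210,535 lower-left panel) and the pink reel (102,460) down on their platters with spindle tips showing, and both keepers still out. Now I grip the pink knob and push it home.

Request:
drive_tool(
  offset=[
    [0.4,-0.548,0],
    [0.4,-0.548,0],
    [0.4,-0.548,0],
    [0,0,0],
    [0,0,0.455],
    [0,0,0.455],
    [0,0,0.455],
    [0,0,0.455],
    [0,0,0.455],
    [0,0,0],
    [0,0,0],
  ],
  rotation=[
    [0,0,0],
    [0,0,0],
    [0,0,0],
    [0,0,0],
    [0,0,0],
    [0,0,0],
    [0,0,0],
    [0,0,0],
    [0,0,0],
    [0,0,0],
    [0,0,0],
  ],
)

```text
clock: 42.32
tcp_pos: [0.4558, 0.1157, 0.264]
orientation: [-0.062, -3.139, 0.001]
ft_force: [0.4, -0.4, 0.0]
width: 0.0853
grasp_force: 0.0
```

```bash
python3 - <<'E'
from h import *
go([.4545,.1168,.2655])
E
```

```text
t 42.32 tcp [0.4558 0.1157 0.264 ] yaw -2.28 tilt 0.13 F [ 0.4 -0.4  0. ] w 0.0853 g 0.0
  shift [ 0.027  0.022 -0.03 ] len m 0.002 turn None
```

Request:
drive_tool(
  offset=[
    [0,0.02,-0.02],
    [0,0,0],
    [0,0,0],
    [0,0,0],
    [0,0,0],
    [0,0,0],
    [0,0,0],
    [0,0,0],
    [0,0,0],
    [0,0,0],
  ],
  rotation=[
    [0,0,0],
    [0,0,0],
    [0,0,0],
    [0,0,0],
    [0,0,0],
    [0,0,0],
    [0,0,0],
    [0,0,0],
    [0,0,0],
    [0,0,0],
  ],
  claw=-1,
  force=40,
)

```text
clock: 43.15
tcp_pos: [0.4555, 0.1173, 0.2662]
orientation: [0.061, 3.14, 0.001]
ft_force: [-2.2, 1.9, 7.5]
width: 0.0249
grasp_force: 38.9
```

Request:
drive_tool(
  offset=[
    [-0.12,0,-0.02],
    [-0.12,0,0],
    [-0.12,0,0],
    [-0.12,0,0],
    [-0.12,0,0],
    [-0.12,0,0],
    [-0.12,0,0],
    [-0.12,0,0],
    [-0.12,0,0],
    [-0.12,0,0],
    [0,0,0],
    [0,0,0],
  ],
  rotation=[
    [0,0,0],
    [0,0,0],
    [0,0,0],
    [0,0,0],
    [0,0,0],
    [0,0,0],
    [0,0,0],
    [0,0,0],
    [0,0,0],
    [0,0,0],
    [0,0,0],
    [0,0,0],
  ],
)

```text
clock: 44.15
tcp_pos: [0.5157, 0.1147, 0.2663]
orientation: [-0.061, -3.14, 0.0]
ft_force: [2.3, 1.6, -4.6]
width: 0.0251
grasp_force: 40.4
```

Request:
drive_tool(
  offset=[
    [0,0,0],
    [0,0,0],
    [0,0,0],
    [0,0,0],
    [0,0,0],
    [0,0,0],
    [0,0,-0.5],
    [0,0,-0.5],
    [0,0,-0.4],
    [0.203,0.535,0],
    [0.203,0.535,0],
    [0.203,0.535,0],
    [0.203,0.535,0],
    [0.203,0.535,0],
    [0.203,0.535,0],
    [0,0,0],
    [0,0,0],
    [0,0,0],
  ],
  rotation=[
    [0,0,0],
    [0,0,0],
    [0,0,0],
    [0,0,0],
    [0,0,0],
    [0,0,0],
    [0,0,0],
    [0,0,0],
    [0,0,0],
    [0,0,0],
    [0,0,0],
    [0,0,0],
    [0,0,0],
    [0,0,0],
    [0,0,0],
    [0,0,0],
    [0,0,0],
    [0,0,0],
  ],
  claw=1,
)

```text
clock: 45.65
tcp_pos: [0.4608, 0.2773, 0.3364]
orientation: [0.06, 3.141, -0.001]
ft_force: [0.1, -0.1, 0.2]
width: 0.0854
grasp_force: 0.0
```

```bash
python3 - <<'E'
from h import *
go([.4611,.2770,.265])
E
```

```text
t 45.65 tcp [0.4608 0.2773 0.3364] yaw -2.2 tilt 0.02 F [ 0.1 -0.1  0.2] w 0.0854 g 0.0
  shift [-0.006 -0.005  1.428] len m 0.071 turn None
```

Request:
drive_tool(
  offset=[
    [0,0,0.35],
    [0,0,0.35],
    [0,0,0.35],
    [0,0,0.35],
    [0,0,0],
    [0,0,0],
  ],
  rotation=[
    [0,0,0],
    [0,0,0],
    [0,0,0],
    [0,0,0],
    [0,0,0],
    [0,0,0],
  ],
)

```text
clock: 46.15
tcp_pos: [0.4611, 0.2766, 0.2663]
orientation: [-0.063, -3.14, 0.001]
ft_force: [-0.1, 0.0, -0.3]
width: 0.0854
grasp_force: 0.0
```

Request:
drive_tool(
  offset=[
    [0,0,0],
    [0,0,0],
    [0,0,0],
    [0,0,0],
    [0,0,0],
    [0,0,0],
    [0,0,0],
    [0,0,0],
    [0,0,0],
    [0,0,0],
  ],
  rotation=[
    [0,0,0],
    [0,0,0],
    [0,0,0],
    [0,0,0],
    [0,0,0],
    [0,0,0],
    [0,0,0],
    [0,0,0],
    [0,0,0],
    [0,0,0],
  ],
  claw=-1,
  force=40,
)

```text
clock: 46.98
tcp_pos: [0.4613, 0.2773, 0.2673]
orientation: [0.061, 3.139, -0.0]
ft_force: [4.9, -3.1, 3.6]
width: 0.0248
grasp_force: 44.9
```

Request:
drive_tool(
  offset=[
    [-0.12,0,-0.02],
    [-0.12,0,0],
    [-0.12,0,0],
    [-0.12,0,0],
    [-0.12,0,0],
    [-0.12,0,0],
    [-0.12,0,0],
    [-0.12,0,0],
    [-0.12,0,0],
    [-0.12,0,0],
    [0,0,0],
    [0,0,0],
  ],
  rotation=[
    [0,0,0],
    [0,0,0],
    [0,0,0],
    [0,0,0],
    [0,0,0],
    [0,0,0],
    [0,0,0],
    [0,0,0],
    [0,0,0],
    [0,0,0],
    [0,0,0],
    [0,0,0],
  ],
)

```text
clock: 47.98
tcp_pos: [0.5215, 0.2749, 0.2674]
orientation: [0.062, 3.14, -0.001]
ft_force: [4.5, -5.1, -2.6]
width: 0.0246
grasp_force: 46.8
```

Request:
drive_tool(
  offset=[
    [0,0,0],
    [0,0,0],
    [0,0,0],
    [0,0,0],
    [0,0,0],
    [0,0,0],
    [0,0,-0.5],
    [0,0,-0.5],
    [0,0,-0.5],
    [0,0,-0.5],
    [0.5,-0.5,0],
    [0.5,-0.5,0],
    [0.5,-0.5,0],
    [0.3,-0.3,0],
    [0,0,0],
    [0,0,0],
  ],
  rotation=[
    [0,0,0],
    [0,0,0],
    [0,0,0],
    [0,0,0],
    [0,0,0],
    [0,0,0],
    [0,0,0],
    [0,0,0],
    [0,0,0],
    [0,0,0],
    [0,0,0],
    [0,0,0],
    [0,0,0],
    [0,0,0],
    [0,0,0],
    [0,0,0],
  ],
  claw=1,
)

```text
clock: 49.32
tcp_pos: [0.4268, 0.1883, 0.3681]
orientation: [0.062, 3.14, 0.001]
ft_force: [0.0, -0.3, 0.6]
width: 0.0853
grasp_force: 0.0
```

```bash
python3 - <<'E'
from h import *
go(None); c=cam('wrist')
g=cv2.cvtColor(c[0],cv2.COLOR_RGB2HSV)[...,2]; m=(g<55).astype(np.uint8)
for n,p in [('pink home',(.5153,.1168)),('teal home',(.522,.2768))]:
    uv=proj(c,[*p,.108]); o=proj(c,[p[0]-.06,p[1]+.0024,.108]); z=np.zeros_like(m); cv2.circle(z,tuple(int(x) for x in uv),30,1,-1)
    n_,L,st,ce=cv2.connectedComponentsWithStats(m*z); i=1+np.argmax(st[1:,4]); top=(ce[i][0],st[i][1])
    print(n,'home uv',uv.round(),'out uv',o.round(),'blob',ce[i].round(1),st[i],'front',onz(c,top,.12).round(4),'dark at out',int(g[int(o[1]),int(o[0])]),'at home',int(g[int(uv[1]),int(uv[0])]))
t=cam('top'); s=cam('scene')
E
```

```text
t 49.32 tcp [0.4268 0.1883 0.3681] yaw -2.27 tilt 0.09 F [ 0.  -0.3  0.6] w 0.0853 g 0.0
pink home home uv [197. 324.] out uv [191. 256.] blob [190.4 326.2] [ 166  297   48   53 1353] front [0.4834 0.1186 0.12  ] dark at out 186 at home 15
teal home home uv [392. 324.] out uv [399. 257.] blob [395.  323.3] [ 371  294   51   61 2310] front [0.4872 0.2732 0.12  ] dark at out 146 at home 12
```

Request:
drive_tool(
  offset=[
    [0.47,0.63,-0.05],
    [0.47,0.63,-0.05],
    [0.47,0.63,-0.05],
    [0.47,0.63,-0.05],
    [0.47,0.63,-0.05],
    [0.47,0.63,-0.05],
    [0.47,0.63,-0.05],
    [0.47,0.63,-0.05],
    [0,0.7,0],
    [0,0.7,0],
    [0,0,0],
    [0,0,0],
  ],
  rotation=[
    [0,0,0],
    [0,0,0],
    [0,0,0],
    [0,0,0],
    [0,0,0],
    [0,0,0],
    [0,0,0],
    [0,0,0],
    [0,0,0],
    [0,0,0],
    [0,0,0],
    [0,0,0],
  ],
)

```text
clock: 50.47
tcp_pos: [0.2516, 0.5198, 0.3857]
orientation: [-0.057, -3.14, 0.003]
ft_force: [0.7, -0.4, -0.6]
width: 0.0853
grasp_force: 0.0
```

```bash
python3 - <<'E'
from h import *
go(None); t=cam('top')
g=cv2.cvtColor(t[0],cv2.COLOR_RGB2HSV)[...,2]; n_,L,st,ce=cv2.connectedComponentsWithStats((g<50).astype(np.uint8))
for p in [(183.7,214.5),(246.2,219.)]:
    i=min(range(1,n_),key=lambda i:np.hypot(*(ce[i]-p))+(100 if st[i][4]<15 else 0)); print('was',p,'now',ce[i].round(1),st[i])
# what changed w.r.t. the first top picture
a=cv2.imread('pics/top0.png'); a=cv2.resize(a,(560,420),interpolation=cv2.INTER_AREA); b=cv2.cvtColor(t[0],cv2.COLOR_RGB2BGR)
d=cv2.absdiff(cv2.GaussianBlur(a,(5,5),0),cv2.GaussianBlur(b,(5,5),0)).max(2); m=cv2.morphologyEx((d>45).astype(np.uint8),cv2.MORPH_OPEN,np.ones((3,3)))
n_,L,st,ce=cv2.connectedComponentsWithStats(m)
for i in range(1,n_):
    if st[i][4]>30: print(ce[i].round(),st[i][4],onz(t,ce[i],.02).round(3)[:2])
# pink/teal ring masks on the spindles: outline centres at the expected top heights
for col,uv,z in (('teal',(193.6,173),.077),('pink',(253.2,178),.055)):
    r=rings(t,[uv],[col])[0]; print(col,[x.round(1).tolist() for x in r],onz(t,r[0],z).round(4))
E
```

```text
t 50.47 tcp [0.2516 0.5198 0.3857] yaw -2.1 tilt 0.15 F [ 0.7 -0.4 -0.6] w 0.0853 g 0.0
was (183.7, 214.5) now [183.7 214.5] [177 209  13  12 108]
was (246.2, 219.0) now [246.2 218.9] [240 213  13  13 120]
[194. 172.] 320 [0.651 0.274]
[377. 214.] 518 [ 0.546 -0.235]
[335. 219.] 254 [ 0.531 -0.119]
[262. 240.] 72 [0.467 0.077]
[371. 253.] 406 [ 0.441 -0.22 ]
[417. 258.] 249 [ 0.43  -0.344]
[169. 255.] 67 [0.42  0.328]
[178. 270.] 117 [0.379 0.302]
[164. 281.] 131 [0.348 0.339]
[384. 286.] 102 [ 0.353 -0.254]
[ 35. 371.] 6567 [0.107 0.663]
[287. 396.] 226 [ 0.061 -0.001]
[272. 398.] 44 [0.057 0.039]
teal [[193.2, 173.2], [21.7, 26.4]] [0.6355 0.2622 0.077 ]
pink [[252.4, 177.7], [20.9, 23.4]] [0.6321 0.1072 0.055 ]
```

```bash
python3 -c "
from workcell import robot
print(robot.sign_off())"
```

```text
the job is handed in; nothing more can be done
None
```

I handed the job in at about 50 s: the spent brown reel lies flat in the tray, the teal wide and narrow reels and the one pink reel are threaded, and both keepers are home (knobs back where they started in the top view). I judged the teal reels' widths from their apparent size in the wrist camera, and a few small differences from the first top picture near the orange look-alikes and dumbbell I took to be shadows without checking.

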